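Turn a coated plate that was left face down on its drying block

TASK

Two coated glass plates lie on two drying blocks, and one was left with its white coat underneath, so that its teal glass back shows. Slide that plate about 3 cm out over an edge of its block so that you can get under it, flip it over, and leave it lying flat and fully on top of the same block, white coat up. Do not let it fall onto the bench, and leave the other plate, which already shows its white coat, where it is.

Things in the scene. Friction and masses are not known exactly. Their poses are not given: they have to be found in the camera images.
- plate: the plate to turn: stiff glass, 90 (its x) by 60 (its y) by 6 mm thick, 80 g, one face teal, the other coated white. Origin at its centre. Its +z leaves the teal face: up at the start, down when turned. It starts loose on top of block_a, x within 10 degrees of the block's x, centre within 30 mm of the middle. Friction about 0.6.
- block_a: the drying block under that plate, fixed: white housing, flat dark top 170 (its x) by 140 mm (its y), no rim, 110 mm high. Origin at the centre of its underside, on the bench (z = 0); z up, x away from the robot within 10 degrees, so its -x edge is nearest the robot. It may be the left or the right block.
- coated_plate: the other plate, of the same size, on the other, identical block; it already lies with its white coat up. Origin at its centre. To be left alone.
Mind the look-alikes: they are no part of the job. Leave any pink look-alike of the plate alone. Leave any brown look-alike of the block_a alone.

How it is judged:
By the outcome, as a careful person would: the job done as asked, in the order asked, and still so for the second after the job is handed in, with the robot touching nothing.
It also fails if it takes over 45 s, if anything falls off the work surface, if the arm or the gripper's body presses on something with over 40 N, if the wrist force passes 120 N, or if a joint passes its speed limit or range.

ROBOT

A 6-joint arm with a two-finger parallel gripper is mounted at the origin on the work surface. World frame = base frame: x ahead of the robot, y to its left, z up, the work surface at z = 0. Lengths are in m, angles in rad, forces in N, time in s.
With the tool pointing down it reaches from about 0.225 to 0.875 m from the base axis. Payload 3.4 kg.
Tool frame: the origin (TCP) lies midway between the tips of the shut fingers; the grasp point (between the pads) lies 19 mm behind it; z points along the fingers, y is the line along which they close (so a half turn about z gives the same grasp; the last joint's range is limited). The gripper opens to 85 mm and grips with 20 to 120 N. Pads are 22 mm wide; open, the fingers measure 114 mm over their backs; the gripper's body (76 mm by 85 mm) begins 54 mm behind the grasp point. The pads swing forward as they close: fully open they stand 13 mm farther back than shut.
Start: joints at [1.035, 0.276, 1.505, -0, 1.361, -0.121], TCP at [0.232, 0.526, 0.2] pointing down, gripper open.
Joint ranges: [-2.89, 2.89], [-0.75, 2.08], [0.22, 2.7], [-1.18, 4.32], [0.11, 2.71], [-2.7, 2.7]. Speed limits (rad/s): [2.57, 2.57, 3.14, 3.14, 3.14, 3.14].

INTERFACE

Orientations are given as a rotation vector (axis times angle).
In Python, from cell import env gives the robot as it stands.
- The arm moves only by the shell command python3 -m crank 'ROWS' [FORCE]. ROWS is a JSON object of lists of equal length, an entry for each row: "dr": the turn, a rotation vector about the world's x, y, z in degrees, a list of three; "xyz": the shift along the world's x, y, z in mm, a list of three; "fingers": the closure, from 0 (fully open) to 1 (shut). In form: {"dr": [[ax, ay, az], ...], "xyz": [[tx, ty, tz], ...], "fingers": [fingers, ...]}. A call has 1 to 8 rows; each row shifts and turns the commanded pose from where the row before left it; what a row does not reach is not made up. A row lasts 1/12 s, in which the tool goes at most 41.7 mm and 7.16 degrees, less where a joint would pass 70% of its speed; a pose out of reach is approached as far as the arm can. A call is refused whole if a number of a shift passes 41.7 or a number of a turn 7.16, either way. A call with a gripper value outside its range is refused whole. The fingers move at their own pace and stop on an object; FORCE is the grip in N (left out, the last holds). Time passes only in rows, so rows that do not move let the fingers close. It gives the time, the measured TCP pose, the force, the opening and the grip force at its end, in the units of the state.
- env.state(): the state, without advancing time (a new reading comes with each control period).
- env.read_camera(name): name is "scene" or "side" or "wrist"; returns the picture (480x640x3 uint8, blue, green, red); there is no depth.
- env.camera_info(name): a dict with "fx", "fy", "cx", "cy" (pixels), "pose" (4x4, takes a point from camera to world coordinates). Camera axes: x right, y down, z forward; pixel columns grow to the right and rows downward; lengths in m; the calibration is good to about 2 mm. A picture is of the moment at which its call begins: read the wrist's pose just before it. camera_info takes no time and is no camera call; for the wrist camera it gives the pose at the moment of the call.
- env.hand_in(): hands the job in; it is judged then, once.
Trained networks look in the newest picture that a camera, given by its name, has taken for a name from the list of things; names that differ only in an ending like _2 or _b are one class to them, and where a whole thing is asked for, a point or a joint stands for the part that bears it (a point fixed in the world has none). Each returns a list of dicts, best first, with "conf" (0 to 1); they miss things now and then, are a little off and sometimes report something else, mostly with a low value. They report only what shows in the picture. A call takes as long as a camera call. They do not tell look-alikes from the thing itself.
- env.regions_of(camera, query): "mask" (480x640 bool, what is visible of it) and "rect" ([left, top, right, bottom] in pixels, round what is visible of it).
The state is a dict: "time": time; "joint_pos": joint angles; "joint_velocities": joint speeds; "joint_efforts": joint torques, N m; "ee_pos": TCP position; "orientation": TCP orientation; "wrist_force": force on the tool from outside, world axes, zero at the start; "ft_torque": the same for the moment, N m; "grip_width": opening from 0.0 (shut) to 1.0 (fully open); "grip_force": force on a finger pad.
Only numpy, scipy, OpenCV 4.12 (cv2) and the standard library are available. Lean on these libraries where they do the work, as an engineer would, in place of code of your own. Each camera call takes 0.05 s, during which the arm holds its last target. There are 200 camera calls.

## Working session

There is one attempt and no reset: what is moved stays moved. The work goes in short steps, Python scripts to look and compute and a shell command to move; the robot and the scene stay as the last step left them, time stands still between calls to the robot, and variables do not carry over. Pictures are saved under pics/ and viewed, at most 10 in all, crops included, and the job is handed in when it is done.

```bash
ls; mkdir -p pics
python3 - <<'E'
from cell import env
import cv2,numpy as np
s=env.state();print(s)
a=env.read_camera("scene");b=env.read_camera("side")
cv2.imwrite("pics/a.png",np.hstack([cv2.resize(a,(400,300)),cv2.resize(b,(400,300))]))
cv2.imwrite("pics/scene0.png",a)
for c in("scene","side","wrist"):
  i=env.camera_info(c);print(c,i["fx"],i["cx"],i["cy"],np.round(i["pose"],3).tolist())
for c in("scene","side"):
  for q in("plate","block_a","coated_plate"):
    print(c,q,[(round(r["conf"],2),r["rect"]) for r in env.regions_of(c,q)])
E
```

```text
pics
{'time': 0.0, 'joint_pos': array([ 1.03499009e+00,  2.76567008e-01,  1.50619519e+00,  7.59485791e-06,
        1.36071426e+00, -1.20982960e-01]), 'joint_velocities': array([-9.70990230e-04,  1.66850559e-05, -9.53056509e-04, -4.94845182e-04,
        1.66099408e-03,  1.63501517e-04]), 'joint_efforts': array([-1.33890262e-03, -4.16776371e+01, -2.45799816e+01, -2.56282556e-04,
        1.14843503e-02,  1.53212994e-05]), 'ee_pos': array([0.23141193, 0.5256926 , 0.19863102]), 'orientation': array([-6.46816595e-01, -3.07365639e+00,  2.79663331e-03]), 'wrist_force': array([0.82161871, 0.10870069, 0.63897132]), 'ft_torque': array([-0.05235953,  0.00813662,  0.01777743]), 'grip_force': 0.0, 'grip_width': 0.9984609334913132}
scene 506.89044595507625 319.6646455907619 249.20412449999552 [[0.692, 0.495, -0.526, 0.971], [0.722, -0.485, 0.493, -0.402], [-0.011, -0.721, -0.693, 0.74], [0.0, 0.0, 0.0, 1.0]]
side 472.8058146247802 320.83595945013445 238.32620897062708 [[0.904, -0.301, 0.303, 0.264], [-0.427, -0.638, 0.641, -0.423], [-0.0, -0.709, -0.705, 0.622], [0.0, 0.0, 0.0, 1.0]]
wrist 424.4212386915957 321.38291054265807 239.7816306455853 [[0.401, 0.883, 0.244, 0.17], [0.916, -0.386, -0.109, 0.554], [-0.002, 0.268, -0.964, 0.373], [0.0, 0.0, 0.0, 1.0]]
scene plate [(0.92, [257.1, 271.4, 296.9, 307.5]), (0.66, [386.6, 245.6, 450.3, 286.7]), (0.57, [317.0, 241.5, 365.8, 270.0])]
scene block_a [(0.86, [309.8, 134.4, 406.7, 222.2]), (0.69, [359.1, 222.4, 482.3, 343.4])]
scene coated_plate [(0.44, [357.0, 225.0, 480.8, 346.3])]
side plate [(0.77, [349.6, 158.3, 415.7, 196.3]), (0.72, [281.8, 303.4, 338.8, 340.7]), (0.62, [407.4, 275.1, 489.2, 334.5])]
side block_a [(0.75, [309.4, 144.6, 433.9, 254.4]), (0.56, [128.9, 139.2, 249.6, 248.5])]
side coated_plate [(0.88, [403.7, 274.9, 490.8, 336.2])]
```

View pics/a.png

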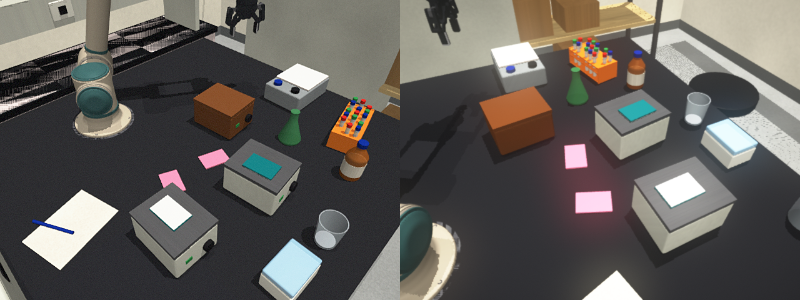

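The white plate is on the near/right block (scene ~(340,425) full-res). The teal plate is at scene (~420,265)/side (382,177), and the pink cards and brown box are decoys.

```bash
cat > h.py <<'E'
from cell import env
import cv2,numpy as np
def plane(cam,px,z,info=None):
    i=info or env.camera_info(cam);P=np.array(i["pose"]);px=np.atleast_2d(px).astype(float)
    d=np.c_[(px[:,0]-i["cx"])/i["fx"],(px[:,1]-i["cy"])/i["fy"],np.ones(len(px))]@P[:3,:3].T
    return (P[:3,3]+d*((z-P[2,3])/d[:,2])[:,None])[:,:2]
def rect(cam,m,z,info=None):
    "biggest blob of mask m as rectangle on plane z: centre mm, long, short, yaw of long axis deg"
    n,l,st,_=cv2.connectedComponentsWithStats(m.astype(np.uint8))
    k=1+np.argmax(st[1:,4]);c=cv2.findContours((l==k).astype(np.uint8),0,1)[0][0][:,0]
    (x,y),(w,h),a=cv2.minAreaRect((plane(cam,c,z,info)*1000).astype(np.float32))
    if w<h:w,h,a=h,w,a+90
    return np.round([x,y,w,h,(a+90)%180-90],1)
def teal(im):
    h=cv2.cvtColor(im,cv2.COLOR_BGR2HSV);return cv2.inRange(h,(82,120,60),(98,255,255))
E
python3 - <<'E'
from h import *
for c,box in(("scene",(355,215,490,350)),("side",(300,135,440,260))):
    im=env.read_camera(c);x0,y0,x1,y1=box
    m=np.zeros((480,640),np.uint8);m[y0:y1,x0:x1]=1
    t=teal(im)*m; print(c,"plate",rect(c,t>0,.116))
    h=cv2.cvtColor(im,cv2.COLOR_BGR2HSV)
    g=cv2.inRange(h,(0,0,65),(180,60,140))
    g=cv2.morphologyEx(((g>0)|(t>0)).astype(np.uint8)*m,cv2.MORPH_OPEN,np.ones((3,3)))
    print("top",rect(c,g,.11))
    cv2.imwrite(f"pics/g_{c}.png",np.hstack([cv2.resize(im[y0:y1,x0:x1],(400,400)),cv2.resize(cv2.cvtColor(g*255,cv2.COLOR_GRAY2BGR)[y0:y1,x0:x1],(400,400))]))
E
```

```text
scene plate [645.  136.   90.8  62.9   8. ]
top [637.3 151.3 170.  141.3   6.7]
side plate [640.1 133.9  91.1  61.8   7.8]
top [637.5 123.8 389.9 202.6  88.5]
```

View pics/g_side.png

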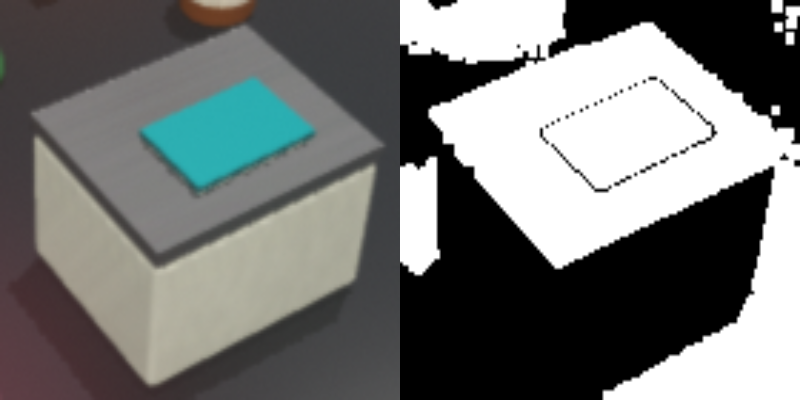

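The teal plate is at about (642,135) mm with yaw 8°, and its block is at about (637,151) mm with yaw 7°. I'll push the plate from its far edge toward −x with shut fingers, so I'm moving above and behind it now.

```bash
python3 -m crank '{"dr":[[0,0,-5],[0,0,-7],[0,0,-7],[0,0,-7],[0,0,-7],[0,0,-7],[0,0,-7],[0,0,-7]],"xyz":[[10,-8,30],[30,-24,12],[32,-24,12],[32,-24,10],[32,-24,0],[32,-24,0],[32,-24,0],[32,-24,0]],"fingers":[1,1,1,1,1,1,1,1]}' 40
python3 -m crank '{"dr":[[0,0,-5],[0,0,0],[0,0,0],[0,0,0],[0,0,0],[0,0,0],[0,0,0],[0,0,0]],"xyz":[[32,-26,0],[32,-26,0],[32,-26,0],[32,-26,0],[32,-26,-10],[32,-26,-15],[32,-26,-15],[20,-26,-15]],"fingers":[1,1,1,1,1,1,1,1]}'
python3 - <<'E'
from h import *
from scipy.spatial.transform import Rotation as R
s=env.state();print(s["joint_pos"].round(3));r=R.from_rotvec(s["orientation"]);print(r.as_matrix().round(3))
q=s["joint_pos"];print(R.from_euler("ZYZYZ",[q[0],q[1]+q[2],q[3],q[4],q[5]]).as_matrix().round(3)) if 0 else None
print((R.from_euler("ZYZ",[q[0],q[1]+q[2],q[3]])*R.from_euler("YZ",[q[4],q[5]])).as_matrix().round(3))
E
```

```text
time: 1.17
ee_pos: [0.465, 0.349, 0.2638]
orientation: [1.979, 2.439, 0.001]
wrist_force: [0.6, 0.6, -0.2]
grip_width: -0.002
grip_force: 0.0
time: 1.83
ee_pos: [0.7068, 0.1438, 0.2092]
orientation: [2.077, 2.356, 0.002]
wrist_force: [-0.0, 0.9, -0.0]
grip_width: -0.002
grip_force: 0.0
[ 0.104  0.497  1.132 -0.     1.51  -0.021]
[[-0.125  0.992  0.002]
 [ 0.992  0.125  0.   ]
 [-0.     0.002 -1.   ]]
[[-0.992 -0.125  0.002]
 [-0.125  0.992  0.   ]
 [-0.002 -0.    -1.   ]]
```

```bash
python3 -m crank '{"dr":[[0,0,0],[0,0,0],[0,0,0],[0,0,0],[0,0,0],[0,0,0],[0,0,0]],"xyz":[[0,0,-25],[0,0,-35],[0,0,-20],[0,0,-10],[0,0,-5],[0,0,0],[0,0,0]],"fingers":[1,1,1,1,1,1,1]}'
python3 - <<'E'
from h import *
im=env.read_camera("side");cv2.imwrite("pics/s2.png",cv2.resize(im[90:270,280:480],(800,600)*1 if 0 else (666,600)))
print(env.state()["joint_pos"].round(3))
E
```

```text
time: 2.42
ee_pos: [0.7049, 0.1458, 0.1167]
orientation: [2.075, 2.356, 0.003]
wrist_force: [0.7, 0.2, 0.2]
grip_width: 0.003
grip_force: 0.0
[ 0.107  0.538  1.286 -0.     1.314 -0.019]
```

View pics/s2.png

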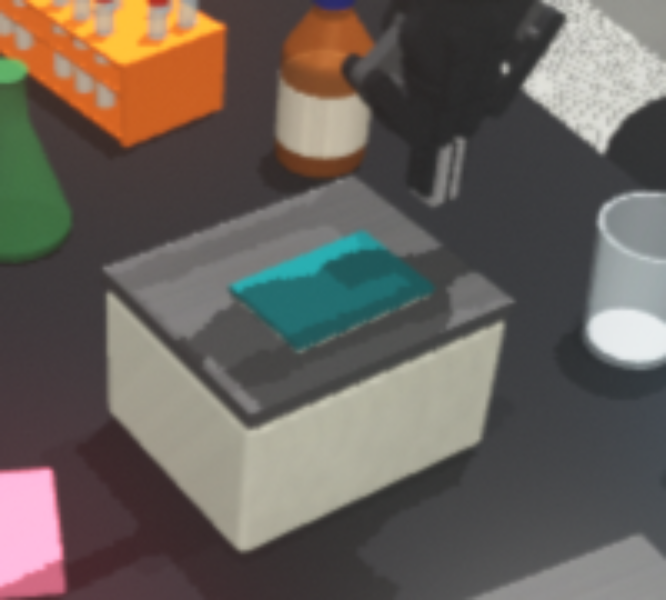

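The teal plate is centred at crop (330,290), and the fingertips show near crop (435,200). I'll check the tip's reprojection in both cameras.

```bash
cat >> h.py <<'E'
def proj(cam,p):
    i=env.camera_info(cam);P=np.linalg.inv(np.array(i["pose"]));c=P[:3,:3]@np.array(p)+P[:3,3]
    return np.round([c[0]/c[2]*i["fx"]+i["cx"],c[1]/c[2]*i["fy"]+i["cy"]],1)
E
python3 - <<'E'
from h import *
e=env.state()["ee_pos"];print(e)
for c in("side","scene"):print(c,proj(c,e),proj(c,[.6425,.135,.116]))
print((proj("side",e)-[280,90])*3.333)
for p in((311.2,170.3),(386.8,143.4),(433.7,180.9),(355,214)):print(plane("side",p,.11))
im=env.read_camera("scene");cv2.imwrite("pics/s3.png",cv2.resize(im[190:350,340:500],(600,600)))
E
```

```text
[0.70512224 0.14580819 0.11727159]
side [407.2 162.1] [380.1 175. ]
scene [451.1 280.2] [417.  264.7]
[423.9576 240.3093]
[[0.54208745 0.20638623]]
[[0.70907418 0.22237016]]
[[0.72307437 0.08690978]]
[[0.55766772 0.06931147]]
```

View pics/s3.png

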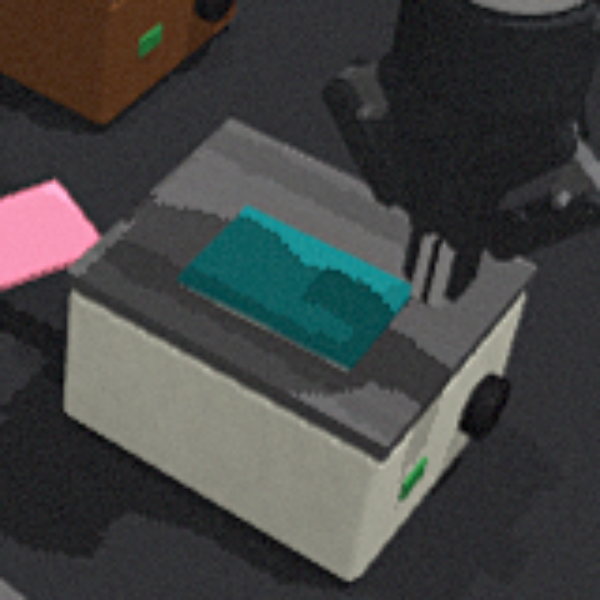

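Run:
```python
from h import *
from scipy.optimize import least_squares
f=lambda p:np.r_[proj("side",p)-[410.5,151.5],proj("scene",p)-[456,270.5]]
r=least_squares(f,[.7,.14,.12],diff_step=1e-2);print(r.x,r.fun)
r=env.regions_of
for c in("side","scene"):
    im=env.read_camera(c); print(c,rect(c,teal(im)>0,.116))
```

```text
[0.70843209 0.1471289  0.14018964] [-0.5 -0.9 -0.4  0.7]
side [640.  133.8  91.   62.1   7.5]
scene [645.2 136.1  91.   63.    7.7]
```

```bash
python3 -m crank '{"dr":[[0,0,0],[0,0,0],[0,0,0],[0,0,0],[0,0,0],[0,0,0],[0,0,0]],"xyz":[[0,-1,-4],[0,0,0],[-5,-0.6,0],[-5,-0.6,0],[-5,-0.6,0],[-5,-0.6,0],[0,0,0]],"fingers":[1,1,1,1,1,1,1]}'
python3 - <<'E'
from h import *
im=env.read_camera("scene");print(rect("scene",teal(im)>0,.116))
im=env.read_camera("side");print(rect("side",teal(im)>0,.116))
E
```

```text
time: 3.2
ee_pos: [0.6824, 0.1419, 0.1114]
orientation: [-2.076, -2.357, 0.001]
wrist_force: [-0.7, 0.6, -0.4]
grip_width: 0.0
grip_force: 0.0
[645.  136.   90.9  62.8   8.2]
[640.1 133.9  91.1  61.6   7.8]
```

The plate didn't move, so the tips really are about 2 cm above the reported TCP. I'll back off and lower while watching the force.

```bash
python3 -m crank '{"dr":[[0,0,0],[0,0,0],[0,0,0],[0,0,0],[0,0,0]],"xyz":[[15,2,0],[13,2,0],[0,0,-4],[0,0,-4],[0,0,0]],"fingers":[1,1,1,1,1]}'
python3 -m crank '{"dr":[[0,0,0],[0,0,0]],"xyz":[[0,0,-4],[0,0,0]],"fingers":[1,1]}'
python3 - <<'E'
from h import *
im=env.read_camera("side");a=cv2.resize(im[110:220,340:450],(400,400))
im=env.read_camera("scene");b=cv2.resize(im[210:320,390:500],(400,400))
cv2.imwrite("pics/s4.png",cv2.convertScaleAbs(np.hstack([a,b]),alpha=1.6))
E
```

```text
time: 3.72
ee_pos: [0.7103, 0.1458, 0.1015]
orientation: [-2.075, -2.355, 0.004]
wrist_force: [-0.1, 0.5, -0.1]
grip_width: 0.002
grip_force: 0.0
time: 3.88
ee_pos: [0.7107, 0.1459, 0.0982]
orientation: [-2.076, -2.356, 0.002]
wrist_force: [-0.5, 0.3, 0.1]
grip_width: -0.001
grip_force: 0.0
```

View pics/s4.png

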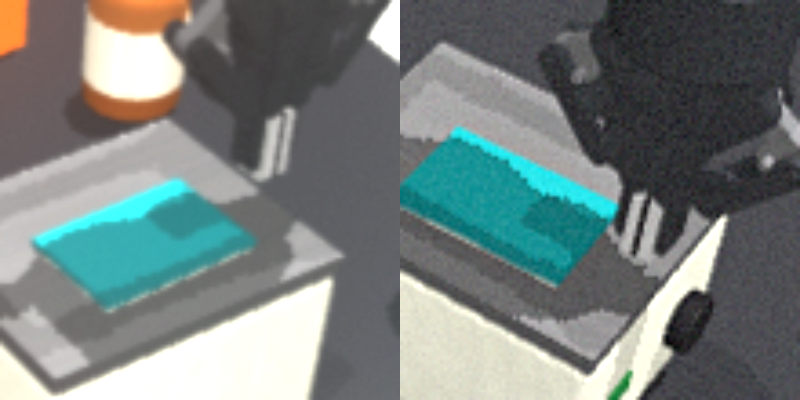

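```bash
python3 -m crank '{"dr":[[0,0,0],[0,0,0],[0,0,0],[0,0,0]],"xyz":[[2,-1,-3],[0,0,-3],[0,0,-2],[0,0,0]],"fingers":[1,1,1,1]}'
python3 -m crank '{"dr":[[0,0,0],[0,0,0]],"xyz":[[0,0,-2],[0,0,0]],"fingers":[1,1]}'
python3 -m crank '{"dr":[[0,0,0],[0,0,0]],"xyz":[[0,0,-1.5],[0,0,0]],"fingers":[1,1]}'
python3 -m crank '{"dr":[[0,0,0],[0,0,0]],"xyz":[[0,0,-1],[0,0,0]],"fingers":[1,1]}'
```

```text
time: 4.32
ee_pos: [0.7134, 0.1449, 0.0904]
orientation: [-2.076, -2.356, 0.001]
wrist_force: [0.6, -0.7, 0.2]
grip_width: 0.004
grip_force: 0.0
time: 4.48
ee_pos: [0.7137, 0.145, 0.0888]
orientation: [-2.077, -2.357, 0.001]
wrist_force: [0.1, 0.8, -0.5]
grip_width: 0.002
grip_force: 0.0
time: 4.65
ee_pos: [0.7138, 0.145, 0.0875]
orientation: [-2.077, -2.357, 0.0]
wrist_force: [0.6, -0.4, 0.5]
grip_width: -0.001
grip_force: 0.0
time: 4.82
ee_pos: [0.7138, 0.145, 0.0865]
orientation: [-2.077, -2.357, 0.0]
wrist_force: [-0.4, 0.7, 0.1]
grip_width: 0.003
grip_force: 0.0
```

```bash
python3 -m crank '{"dr":[[0,0,0],[0,0,0]],"xyz":[[0,0,-1.5],[0,0,0]],"fingers":[1,1]}'
python3 -m crank '{"dr":[[0,0,0],[0,0,0]],"xyz":[[0,0,-1],[0,0,0]],"fingers":[1,1]}'
python3 - <<'E'
from h import *
im=env.read_camera("side");a=cv2.resize(im[110:220,340:450],(400,400))
im=env.read_camera("scene");b=cv2.resize(im[210:320,390:500],(400,400))
cv2.imwrite("pics/s5.png",cv2.convertScaleAbs(np.hstack([a,b]),alpha=1.6))
E
```

```text
time: 4.98
ee_pos: [0.7137, 0.145, 0.0849]
orientation: [-2.077, -2.357, 0.0]
wrist_force: [-1.0, 0.4, -0.7]
grip_width: 0.001
grip_force: 0.0
time: 5.15
ee_pos: [0.7138, 0.145, 0.0841]
orientation: [-2.077, -2.357, 0.0]
wrist_force: [0.3, 1.1, -0.2]
grip_width: -0.0
grip_force: 0.0
```

View pics/s5.png

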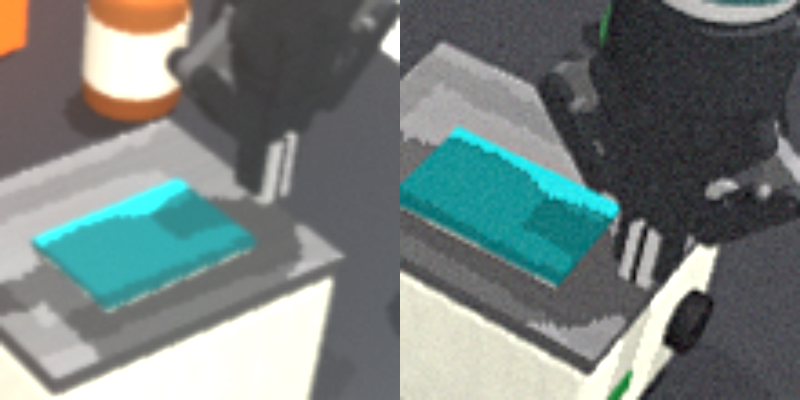

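Both views show the tips just behind the plate's +x edge: side crop (270,200), scene crop (640,285).

```bash
python3 - <<'E'
from h import *
from scipy.optimize import least_squares
f=lambda p:np.r_[proj("side",p)-[414.5,165.5],proj("scene",p)-[456.5,288]]
r=least_squares(f,[.7,.14,.12],diff_step=1e-2);print(r.x,r.fun)
for z in(.11,.115,.12):print(proj("side",[.7138,.145,z]),proj("scene",[.7138,.145,z]))
E
python3 -m crank '{"dr":[[0,0,0],[0,0,0],[0,0,0]],"xyz":[[0,0,-1.5],[0,0,-1],[0,0,0]],"fingers":[1,1,1]}'
```

```text
[0.71898713 0.14250033 0.10944965] [-0.4 -0.8 -0.4  0.8]
[411.  164.4] [454.4 286.1]
[411.3 162.1] [454.9 284.1]
[411.7 159.9] [455.4 282.1]
time: 5.5
ee_pos: [0.7137, 0.145, 0.0814]
orientation: [-2.077, -2.357, 0.001]
wrist_force: [-0.7, -0.2, 0.7]
grip_width: 0.001
grip_force: 0.0
```

```bash
python3 -m crank '{"dr":[[0,0,0],[0,0,0],[0,0,0],[0,0,0],[0,0,0],[0,0,0],[0,0,0]],"xyz":[[-6,-0.8,0],[-6,-0.8,0],[-6,-0.8,0],[-6,-0.8,0],[-6,-0.8,0],[0,0,0],[0,0,0]],"fingers":[1,1,1,1,1,1,1]}'
python3 - <<'E'
from h import *
im=env.read_camera("scene");print(rect("scene",teal(im)>0,.116))
im=env.read_camera("side");print(rect("side",teal(im)>0,.116))
E
```

```text
time: 6.08
ee_pos: [0.6835, 0.141, 0.082]
orientation: [2.077, 2.357, 0.0]
wrist_force: [1.3, -0.9, -0.0]
grip_width: -0.0
grip_force: 0.0
[633.5 135.2  89.7  63.6   8.2]
[628.2 133.   91.   61.9   7.3]
```

```bash
python3 -m crank '{"dr":[[0,0,0],[0,0,0],[0,0,0],[0,0,0],[0,0,0],[0,0,0],[0,0,0],[0,0,0]],"xyz":[[-6,-0.8,0],[-9,-1.2,0],[-9,-1.2,0],[-9,-1.2,0],[-9,-1.2,0],[-9,-1.2,0],[-8,-1,0],[-3,-0.3,0]],"fingers":[1,1,1,1,1,1,1,1]}'
python3 -m crank '{"dr":[[0,0,0]],"xyz":[[0,0,0]],"fingers":[1]}'
python3 - <<'E'
from h import *
im=env.read_camera("scene");print(rect("scene",teal(im)>0,.116))
im2=env.read_camera("side");print(rect("side",teal(im2)>0,.116))
cv2.imwrite("pics/s6.png",cv2.convertScaleAbs(np.hstack([cv2.resize(im2[110:270,290:450],(400,400)),cv2.resize(im[190:350,340:500],(400,400))]),alpha=1.6))
print(env.state()["joint_pos"].round(3))
E
```

```text
time: 6.85
ee_pos: [0.6199, 0.1327, 0.0818]
orientation: [-2.076, -2.357, 0.001]
wrist_force: [0.4, -1.0, -0.4]
grip_width: 0.002
grip_force: 0.2
time: 6.93
ee_pos: [0.6206, 0.1328, 0.0819]
orientation: [-2.076, -2.357, 0.001]
wrist_force: [-0.1, -0.7, -0.1]
grip_width: 0.001
grip_force: 0.0
[571.3 127.   89.9  64.7   8.8]
[566.6 125.1  90.   62.1   6.5]
[ 0.101  0.447  1.543  0.     1.151 -0.025]
```

View pics/s6.png

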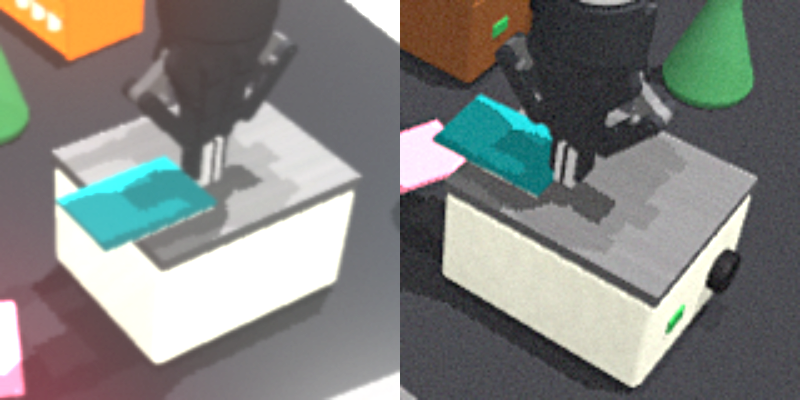

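The plate now overhangs the −x edge (near-robot) by about 3 cm. Lifting and backing off next, then fitting the arm kinematics to plan the horizontal grasp.

```bash
python3 -m crank '{"dr":[[0,0,0],[0,0,0],[0,0,0],[0,0,0],[0,0,0],[0,0,0],[0,0,0],[0,0,0]],"xyz":[[3,0,5],[0,0,30],[0,0,35],[-20,0,35],[-35,-5,20],[-38,-5,10],[-38,-5,10],[-30,-5,0]],"fingers":[1,1,1,0.5,0.5,0.5,0.5,0.5]}'
python3 -m crank '{"dr":[[0,0,0],[0,-7,0],[0,-7,0],[0,-7,0],[0,0,0]],"xyz":[[-20,0,0],[0,0,0],[0,0,0],[0,0,0],[0,0,0]],"fingers":[0.5,0.5,0.5,0.5,0.5]}'
python3 - <<'E'
from h import *
from scipy.spatial.transform import Rotation as R
from scipy.optimize import least_squares
s=env.state();print(s["joint_pos"].round(3).tolist(),s["ee_pos"].round(4),R.from_rotvec(s["orientation"]).as_matrix().round(2).tolist())
D=[([1.035,.2766,1.5062,0,1.3607,-.121],[.2314,.5257,.1986]),([.104,.497,1.132,0,1.51,-.021],[.7068,.1438,.2092]),([.107,.538,1.286,0,1.314,-.019],[.705,.1458,.117]),([.101,.447,1.543,0,1.151,-.025],[.6206,.1328,.0819]),(s["joint_pos"],s["ee_pos"])]
def fk(q,p):
    h,L1,L2,d,a,e=p
    R1=R.from_euler("z",q[0]);x=np.array([0,a,h])+R.from_euler("y",q[1]).apply([0,0,L1])
    R3=R.from_euler("y",q[1]+q[2]);x=x+R3.apply([e,0,L2])
    Rt=R3*R.from_euler("z",q[3])*R.from_euler("y",q[4])
    return R1.apply(x+Rt.apply([0,0,d]))
r=least_squares(lambda p:np.concatenate([fk(q,p)-x for q,x in D]),[.2,.4,.4,.2,.07,0]);print(r.x.round(4),(r.fun*1000).round(1))
r=least_squares(lambda p:np.concatenate([fk(q,[*p,0])-x for q,x in D]),[.2,.4,.4,.2,.07]);print(r.x.round(4),(r.fun*1000).round(1))
E
```

```text
time: 7.7
ee_pos: [0.4632, 0.1129, 0.2294]
orientation: [2.075, 2.355, 0.005]
wrist_force: [0.2, -0.9, 0.3]
grip_width: 0.498
grip_force: 0.0
time: 8.12
ee_pos: [0.4347, 0.1123, 0.2224]
orientation: [1.884, 2.141, 0.341]
wrist_force: [-2.1, 0.5, -1.6]
grip_width: 0.499
grip_force: 0.0
[0.143, -0.131, 1.965, -0.062, 0.953, 0.042] [0.4347 0.1123 0.2224] [[-0.12, 0.93, 0.35], [0.99, 0.13, -0.0], [-0.05, 0.35, -0.94]]
[0.1423 0.6292 0.4218 0.3973 0.0695 0.0644] [-0.3 -0.2 -0.1  0.4 -0.1 -0.  -0.5 -0.2  0.2  0.4  0.  -0.1  0.   0.1
 -0. ]
[0.0698 0.6264 0.4077 0.3876 0.0694] [ -0.7  -1.    0.4 -11.1  -1.4  -0.1   0.6  -0.2   0.9  12.6   1.2  -0.8
   0.1   0.5  -0.4]
```

The fit suggests a long wrist-to-TCP length, which would make pointing +x at this radius infeasible. Pointing the tool sideways (+y) should work, so I'll try that turn and refit with the J4≠0 data.

```bash
python3 -m crank '{"dr":[[0,7,0],[0,7,0],[0,7,0],[7,0,0],[7,0,0],[7,0,0],[7,0,0],[7,0,0]],"xyz":[[0,-10,10],[0,-10,10],[0,-10,10],[5,-20,10],[5,-20,10],[5,-20,10],[5,-20,10],[5,-20,10]],"fingers":[0.5,0.5,0.5,0.5,0.5,0.5,0.5,0.5]}'
python3 -c "
from h import *
s=env.state();print(s['joint_pos'].round(4).tolist(),s['ee_pos'].round(4).tolist(),s['orientation'].round(4).tolist())"
python3 -m crank '{"dr":[[7,0,0],[7,0,0],[7,0,0],[7,0,0],[7,0,0],[7,0,0],[6,0,0],[0,0,0]],"xyz":[[5,0,0],[5,0,0],[0,0,0],[0,0,0],[0,0,0],[0,0,0],[0,0,0],[0,0,0]],"fingers":[0.5,0.5,0.5,0.5,0.5,0.5,0.5,0.5]}'
python3 -c "
from h import *
s=env.state();print(s['joint_pos'].round(4).tolist(),s['ee_pos'].round(4).tolist(),s['orientation'].round(4).tolist())"
```

```text
time: 8.78
ee_pos: [0.4705, -0.0194, 0.309]
orientation: [-1.762, -2.004, -0.638]
wrist_force: [1.2, 1.3, -0.1]
grip_width: 0.498
grip_force: 0.0
[-0.6166, 0.1892, 1.5306, 0.5027, 1.7772, -0.73] [0.4705, -0.0194, 0.309] [-1.7616, -2.0036, -0.6377]
time: 9.45
ee_pos: [0.4797, -0.0193, 0.3023]
orientation: [-1.231, -1.386, -1.234]
wrist_force: [0.9, -0.1, -0.6]
grip_width: 0.498
grip_force: 0.0
[-0.8208, 0.5783, 1.6872, 0.8853, 2.076, -1.0473] [0.4797, -0.0193, 0.3023] [-1.2314, -1.3859, -1.2343]
```

```bash
cat > kin.py <<'E'
import numpy as np
from scipy.spatial.transform import Rotation as R
from scipy.optimize import least_squares
D=[([1.035,.2766,1.5062,0,1.3607,-.121],[.2314,.5257,.1986]),([.104,.497,1.132,0,1.51,-.021],[.7068,.1438,.2092]),([.107,.538,1.286,0,1.314,-.019],[.705,.1458,.117]),([.101,.447,1.543,0,1.151,-.025],[.6206,.1328,.0819]),([0.143,-0.131,1.965,-0.062,0.953,0.042],[0.4347,.1123,.2224]),
([-0.6166,0.1892,1.5306,0.5027,1.7772,-0.73],[0.4705,-0.0194,0.309]),([-0.8208,0.5783,1.6872,0.8853,2.076,-1.0473],[0.4797,-0.0193,0.3023])]
def fk(q,p):
    h,L1,L2,d,a,e,b,g,k=p
    R3=R.from_euler("y",q[1]+q[2]);R4=R3*R.from_euler("z",q[3]);Rt=R4*R.from_euler("y",q[4])
    x=np.array([k,a,h])+R.from_euler("y",q[1]).apply([0,0,L1])+R3.apply([e,0,L2])+R4.apply([g,b,0])+Rt.apply([0,0,d])
    R1=R.from_euler("z",q[0]);return R1.apply(x),R1*Rt*R.from_euler("z",q[5]+np.pi/2)
def fit():
    return least_squares(lambda p:np.r_[np.concatenate([fk(q,p)[0]-x for q,x in D]),1e-3*np.array(p[5:])],[.2,.4,.4,.2,.03,0,.03,0,0])
r=fit();P=r.x
LO=np.array([-2.89,-.75,.22,-1.18,.11,-2.7])+.03;HI=np.array([2.89,2.08,2.7,4.32,2.71,2.7])-.03
def ik(x,Rt,q0):
    f=lambda q:np.r_[(fk(q,P)[0]-x)*10,(fk(q,P)[1].inv()*Rt).as_rotvec()]
    s=least_squares(f,np.clip(q0,LO+.01,HI-.01),bounds=(LO,HI));return s.x,np.abs(s.fun).max()
E
python3 - <<'E'
from kin import *
print(P.round(4),(r.fun*1000).round(1))
print((fk(D[-1][0],P)[1].as_rotvec()).round(3))
q0=np.array(D[-1][0])
# grasp at x,y; tool azimuth phi; tool y up or down; report joints
for phi in (7,30,45,60,80,97):
  f=np.radians(phi);z=np.array([np.cos(f),np.sin(f),0])
  for up in(1,-1):
    y=np.array([0,0,up]);M=R.from_matrix(np.c_[np.cross(y,z),y,z])
    best=min((ik(np.array([.54,.11,.12]),M,q) for q in (q0,[-1,.5,1.7,1.5,1.5,1],[-1,.5,1.7,1.5,1.5,-2],[0,.3,2,3,1,0],[0,.3,2,3,1,2])),key=lambda t:t[1])
    print(phi,up,best[0].round(2),round(best[1],3))
E
```

```text
[1.386e-01 6.288e-01 4.213e-01 3.953e-01 6.900e-02 6.150e-02 5.000e-04
 1.000e-03 2.000e-04] [-0.2 -0.2 -0.   0.1 -0.2  0.  -0.5 -0.2  0.3  0.8  0.  -0.1 -0.3  0.2
 -0.4  0.3 -0.1  0.  -0.1  0.2  0.1  0.1  0.   0.   0. ]
[-1.231 -1.386 -1.234]
7 1 [-0.21  1.82  2.67  1.06  2.68  1.18] 0.422
7 -1 [0.63 1.31 2.67 4.29 2.18 0.78] 0.344
30 1 [-0.79  1.12  2.67  1.64  1.65  2.49] 0.15
30 -1 [-0.79  1.12  2.67  1.64  1.65 -0.65] 0.15
45 1 [-0.8   1.02  2.58  1.57  1.58  2.67] 0.018
45 -1 [-0.8   0.99  2.56  1.55  1.56 -0.41] 0.0
60 1 [-0.79  1.05  2.47  1.45  1.62  2.67] 0.176
60 -1 [-0.77  0.88  2.3   1.33  1.56 -0.04] 0.0
80 1 [-0.64  0.83  1.92  1.05  1.7  -2.67] 0.125
80 -1 [-0.66  0.88  1.98  1.1   1.7   0.25] 0.0
97 1 [-0.55  0.91  1.7   0.94  1.88 -2.67] 0.052
97 -1 [-0.56  0.92  1.72  0.96  1.88  0.4 ] 0.0
```

The kinematic model fits to under 1 mm. Pointing +y and gripping the overhanging strip from the plate's −y side is reachable. Rolling the tool so the pads close vertically, then checking where the tip really is.

```bash
python3 -m crank '{"dr":[[0,7,0],[0,7,0],[0,7,0],[0,7,0],[0,7,0],[0,7,0],[0,7,0],[0,7,0]],"xyz":[[10,-5,0],[10,-5,0],[10,-5,0],[10,-5,0],[10,-5,-10],[10,-5,-10],[0,-5,-10],[0,0,-10]],"fingers":[0.5,0.5,0.5,0.5,0.5,0.5,0.5,0.5]}'
python3 -m crank '{"dr":[[0,7,0],[0,7,0],[0,7,0],[0,7,0],[0,6,0],[0,0,7],[0,0,0]],"xyz":[[0,0,0],[0,0,0],[0,0,0],[0,0,0],[0,0,0],[0,0,0],[0,0,0]],"fingers":[0.5,0.5,0.5,0.5,0.5,0.5,0.5]}'
python3 - <<'E'
from h import *
from scipy.spatial.transform import Rotation as R
s=env.state();e=s["ee_pos"];M=R.from_rotvec(s["orientation"]).as_matrix();print(s["joint_pos"].round(3),e,M.round(3).tolist())
ims=[]
for c,(x0,y0,w) in(("side",(200,150,200)),("scene",(240,180,200))):
    im=env.read_camera(c).copy()
    u=proj(c,e);print(c,u)
    for k,(p,col) in enumerate(((e,(0,0,255)),(e-.028*M[:,2],(0,255,0)),(e+[0,0,.028],(255,0,0)))):
        cv2.circle(im,tuple(int(round(v)) for v in proj(c,p)),1,col,-1)
    x0=int(np.clip(u[0]-80,0,480));y0=int(np.clip(u[1]-80,0,320))
    print(x0,y0);ims.append(cv2.convertScaleAbs(cv2.resize(im[y0:y0+160,x0:x0+160],(400,400),interpolation=0),alpha=1.6))
cv2.imwrite("pics/s7.png",np.hstack(ims))
E
```

```text
time: 10.12
ee_pos: [0.5399, -0.053, 0.2667]
orientation: [-1.527, -0.664, -0.463]
wrist_force: [-0.5, 0.6, 0.0]
grip_width: 0.499
grip_force: 0.0
time: 10.7
ee_pos: [0.5411, -0.0513, 0.2662]
orientation: [-1.548, -0.3, 0.095]
wrist_force: [0.9, 1.2, -0.0]
grip_width: 0.496
grip_force: 0.0
[-0.687  0.828  1.365  0.894  2.282  0.556] [ 0.54111486 -0.05128584  0.26617798] [[0.96, 0.127, -0.249], [0.248, 0.027, 0.968], [0.13, -0.991, -0.006]]
side [396.6 182. ]
316 102
scene [292.2 220.3]
212 140
```

View pics/s7.png

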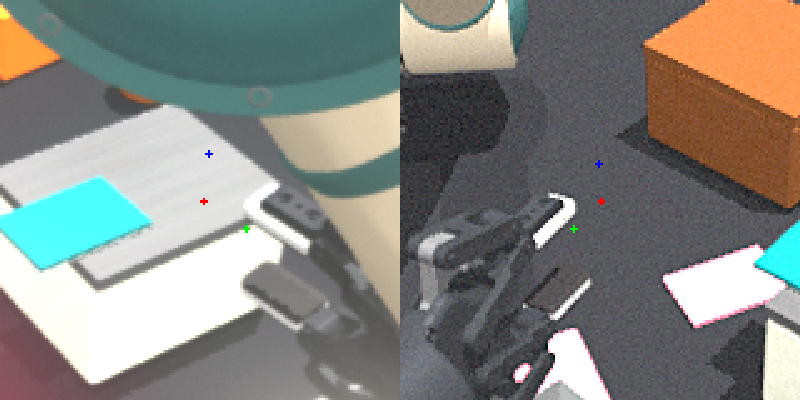

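The green marker (reported TCP minus 28 mm along tool z) sits between the fingertips, so the offset is a tool-axis one. Next I work out the correction and check clearance to the other block.

Run:
```python
from h import *
from kin import *
im=env.read_camera("side");print("other",plane("side",(448,305),.116), [ (round(r["conf"],2),r["rect"]) for r in env.regions_of("side","coated_plate")][:1])
im=env.read_camera("scene");print("scene teal",rect("scene",teal(im)>0,.116),"white",plane("scene",(340*1.6/2 if 0 else 276,290) if 0 else (274,338),.116))
s=env.state();M=R.from_rotvec(s["orientation"]);q0=s["joint_pos"]
for phi in (85,97,105):
  f=np.radians(phi);z=np.array([np.cos(f),np.sin(f),0]);y=np.array([0,0,-1.])
  T=R.from_matrix(np.c_[np.cross(y,z),y,z]);print(phi,"dr",np.degrees((T*M.inv()).as_rotvec()).round(1))
  x=np.array([.546,.063,.113])+.028*z
  q,e=ik(x,T,q0);print(q.round(2),round(e,3),"wrist",(x-.395*z).round(3))
# placing: tip at block -y edge
for X in (.62,.65,.68):
 for phi in(90,97,104,112):
  f=np.radians(phi);z=np.array([np.cos(f),np.sin(f),0]);y=np.array([0,0,1.])
  T=R.from_matrix(np.c_[np.cross(y,z),y,z]);x=np.array([X,.085,.115])+.028*z
  print(X,phi,*[(q.round(2).tolist(),round(e,3)) for q,e in [ik(x,T,[-.6,.8,1.5,.9,2.1,-2.6])]])
```

```text
other [[ 0.5804005  -0.14879961]] [(0.82, [407.6, 279.2, 487.0, 336.3])]
scene teal [571.4 127.   91.3  63.1   7. ] white [[ 0.58887348 -0.13997689]]
85 dr [ -0.5   7.3 -19.1]
[-0.65  0.9   1.86  1.04  1.77  0.32] 0.0 wrist [ 0.514 -0.303  0.113]
97 dr [-1.3  7.2 -7.1]
[-0.58  0.94  1.69  0.94  1.89  0.41] 0.0 wrist [ 0.591 -0.301  0.113]
105 dr [-1.8  7.1  0.9]
[-0.53  0.96  1.59  0.88  1.98  0.44] 0.0 wrist [ 0.641 -0.291  0.113]
0.62 90 ([-0.53, 0.95, 1.65, 1.11, 1.84, -2.66], np.float64(0.0))
0.62 97 ([-0.5, 0.97, 1.54, 1.05, 1.92, -2.61], np.float64(0.0))
0.62 104 ([-0.46, 1.0, 1.44, 1.0, 2.0, -2.57], np.float64(0.0))
0.62 112 ([-0.41, 1.04, 1.32, 0.94, 2.1, -2.53], np.float64(0.0))
0.65 90 ([-0.51, 0.96, 1.57, 1.14, 1.85, -2.6], np.float64(0.0))
0.65 97 ([-0.48, 1.0, 1.46, 1.08, 1.93, -2.55], np.float64(0.0))
0.65 104 ([-0.44, 1.03, 1.35, 1.04, 2.02, -2.51], np.float64(0.0))
0.65 112 ([-0.4, 1.07, 1.23, 0.99, 2.13, -2.47], np.float64(0.0))
0.68 90 ([-0.49, 0.99, 1.5, 1.17, 1.86, -2.54], np.float64(0.0))
0.68 97 ([-0.46, 1.02, 1.38, 1.12, 1.95, -2.49], np.float64(0.0))
0.68 104 ([-0.43, 1.06, 1.27, 1.07, 2.04, -2.45], np.float64(0.0))
0.68 112 ([-0.38, 1.1, 1.14, 1.03, 2.15, -2.4], np.float64(0.0))
```

The other block (centre ≈ (0.585, −0.145)) would be hit by the wrist if I pointed +y. A diagonal approach, around φ≈45°, passes beside it. Checking feasible angles.

Run:
```python
from kin import *
c,sn=np.cos(np.radians(6.9)),np.sin(np.radians(6.9));C=np.array([.637,.150])
bw=lambda x,y:C+np.array([c*x-sn*y,sn*x+c*y])/1000
def go(tip,zh,phi,up,qs):
  f=np.radians(phi);z=np.array([np.cos(f),np.sin(f),0]);y=np.array([0,0,up*1.]);T=R.from_matrix(np.c_[np.cross(y,z),y,z])
  return min((ik(np.r_[tip,zh]+.028*z,T,q) for q in qs),key=lambda t:t[1])
for phi in(25,32,38,45,52):
  a=go(bw(-94,-30),.113,phi,-1,[[-.8,1,2.5,1.5,1.5,-.4]])
  b=go(bw(-94,-30),.26,phi,-1,[[-.8,1,2.5,1.5,1.5,-.4]])
  g=go(bw(-93,-30),.26,phi,1,[[-.8,1,2.5,1.5,1.5,2.5],[-.8,1,2.5,1.5,1.5,-2.6]])
  d=go(bw(-93,-20),.116,phi,1,[[-.8,1,2.5,1.5,1.5,2.5],[-.8,1,2.5,1.5,1.5,-2.6]])
  for n,t in zip("grasp high flip place".split(),(a,b,g,d)):print(phi,n,t[0].round(2),round(t[1],3))
print(bw(-94,-30),bw(-93,-20))
```

```text
25 grasp [-0.65  1.17  2.67  1.8   1.8  -0.68] 0.161
25 high [-0.58  0.46  2.67  2.07  1.52  0.01] 0.051
25 flip [-0.62  0.83  2.67  1.86  1.86  2.67] 0.178
25 place [-0.63  1.16  2.67  1.81  1.81  2.47] 0.172
32 grasp [-0.66  1.13  2.67  1.8   1.76 -0.64] 0.06
32 high [-0.63  0.54  2.65  1.95  1.59 -0.05] 0.0
32 flip [-0.63  0.84  2.67  1.83  1.85  2.67] 0.175
32 place [-0.63  1.12  2.67  1.81  1.76  2.51] 0.071
38 grasp [-0.68  1.09  2.64  1.77  1.7  -0.57] 0.0
38 high [-0.68  0.52  2.57  1.8   1.56  0.05] 0.0
38 flip [-0.67  0.32  2.44  1.68  1.37 -2.67] 0.151
38 place [-0.65  1.09  2.65  1.79  1.72  2.56] 0.0
45 grasp [-0.7   0.99  2.52  1.65  1.6  -0.37] 0.0
45 high [-0.7   0.52  2.47  1.66  1.56  0.16] 0.0
45 flip [-0.69  0.38  2.37  1.57  1.45 -2.67] 0.119
45 place [-0.67  1.04  2.56  1.69  1.65  2.67] 0.029
52 grasp [-0.7   0.93  2.41  1.53  1.56 -0.2 ] 0.0
52 high [-0.7   0.52  2.36  1.53  1.58  0.25] 0.0
52 flip [-0.69  0.44  2.29  1.47  1.52 -2.67] 0.087
52 place [-0.68  1.05  2.51  1.62  1.65  2.67] 0.094
[0.54728492 0.10892442] [0.5470763  0.11897213]
```

Run:
```python
from kin import *
from h import plane
for p in((373,296),(429,251),(536,290),(472,350)):print("other top corner",plane("side",p,.11).round(3))
c,sn=np.cos(np.radians(6.9)),np.sin(np.radians(6.9));C=np.array([.637,.150])
bw=lambda x,y:C+np.array([c*x-sn*y,sn*x+c*y])/1000
def go(tip,zh,phi,up,q):
  f=np.radians(phi);z=np.array([np.cos(f),np.sin(f),0]);y=np.array([0,0,up*1.]);T=R.from_matrix(np.c_[np.cross(y,z),y,z])
  return ik(np.r_[tip,zh]+.028*z,T,q)
q=[-.8,1,2.5,1.5,1.5,-.4]
for phi in(43,47):
  f=np.radians(phi);z=np.array([np.cos(f),np.sin(f)])
  for n,t,zh in(("grasp",bw(-94,-30),.113),("back35",bw(-94,-30)-.035*z,.113),("side65",bw(-94,-65),.113),("back35 hi",bw(-94,-30)-.035*z,.2),("mid",bw(-105,-50),.113)):
    a=go(t,zh,phi,-1,q);print(phi,n,t.round(3),a[0].round(2),round(a[1],3))
  for zh in(.12,.15,.19):
    a=go(bw(-93,-20),zh,phi-3,1,[-.7,1,2.5,1.7,1.6,2.6]);print("flip",zh,a[0].round(2),round(a[1],3))
```

```text
other top corner [[ 0.501 -0.089]]
other top corner [[ 0.619 -0.051]]
other top corner [[ 0.71  -0.176]]
other top corner [[ 0.57  -0.215]]
43 grasp [0.547 0.109] [-0.7   1.01  2.55  1.68  1.62 -0.42] 0.0
43 back35 [0.522 0.085] [-0.81  1.03  2.58  1.58  1.57 -0.47] 0.0
43 side65 [0.551 0.074] [-0.77  0.98  2.5   1.62  1.59 -0.33] 0.0
43 back35 hi [0.522 0.085] [-0.81  0.73  2.57  1.58  1.57 -0.16] 0.0
43 mid [0.539 0.088] [-0.77  1.01  2.55  1.62  1.59 -0.41] 0.0
flip 0.12 [-0.66  1.04  2.62  1.76  1.68  2.63] 0.0
flip 0.15 [-0.65  0.98  2.64  1.78  1.69  2.67] 0.018
flip 0.19 [-0.64  0.92  2.67  1.8   1.74  2.67] 0.057
47 grasp [0.547 0.109] [-0.7   0.97  2.49  1.62  1.59 -0.32] 0.0
47 back35 [0.523 0.083] [-0.81  0.98  2.51  1.51  1.55 -0.35] 0.0
47 side65 [0.551 0.074] [-0.77  0.94  2.43  1.55  1.57 -0.23] 0.0
47 back35 hi [0.523 0.083] [-0.81  0.71  2.49  1.51  1.57 -0.06] 0.0
47 mid [0.539 0.088] [-0.77  0.96  2.48  1.55  1.57 -0.3 ] 0.0
flip 0.12 [-0.67  1.03  2.58  1.7   1.66  2.67] 0.024
flip 0.15 [-0.66  0.98  2.61  1.73  1.69  2.67] 0.051
flip 0.19 [-0.65  0.93  2.65  1.76  1.74  2.67] 0.089
```

φ=43° is feasible with good clearance, so I'm swinging there at height.

```bash
python3 -m crank '{"dr":[[-1.5,7,0],[0,0,-7],[0,0,-7],[0,0,-7],[0,0,-7],[0,0,-7],[0,0,-7],[0,0,-7]],"xyz":[[0,0,0],[0,10,0],[0,18,0],[0,20,0],[0,20,0],[0,20,0],[0,20,0],[0,20,0]],"fingers":[0.5,0.5,0.5,0.5,0.5,0.5,0.5,0.5]}'
python3 -m crank '{"dr":[[0,0,-7],[0,0,-5],[0,0,0]],"xyz":[[0,20,0],[0,7,0],[0,0,0]],"fingers":[0.5,0.5,0.5]}'
cat > tgt.py <<'E'
import sys
from h import *
from kin import *
# usage: tgt.py tipx tipy tipz phi roll(0: tool y down,180: up)
t=np.array([float(v) for v in sys.argv[1:4]]);f=np.radians(float(sys.argv[4]));z=np.array([np.cos(f),np.sin(f),0]);y=np.array([0,0,-1.])
T=R.from_rotvec(z*np.radians(float(sys.argv[5])))*R.from_matrix(np.c_[np.cross(y,z),y,z])
s=env.state();M=R.from_rotvec(s["orientation"]);zt=M.as_matrix()[:,2]
print("tip",((s["ee_pos"]-.028*zt)*1000).round(1),"shift",((t+.028*z-s["ee_pos"])*1000).round(1),"dr",np.degrees((T*M.inv()).as_rotvec()).round(1),"q",s["joint_pos"].round(2),"t",round(s["time"],2))
E
python3 tgt.py .522 .085 .2 43 0
```

```text
time: 11.62
ee_pos: [0.5387, 0.0756, 0.2668]
orientation: [-1.515, 0.48, -0.487]
wrist_force: [0.4, 0.3, 0.8]
grip_width: 0.497
grip_force: 0.0
time: 11.87
ee_pos: [0.5336, 0.109, 0.2678]
orientation: [-1.468, 0.643, -0.634]
wrist_force: [-0.8, 0.0, -0.4]
grip_width: 0.499
grip_force: 0.0
tip [513.2  89.8 267.6] shift [  8.9  -4.9 -67.8] dr [-0.5 -0.1 -0.2] q [-0.82  0.49  2.54  1.56  1.58  0.12] t 11.87
```

```bash
python3 -m crank '{"dr":[[0,0,0],[0,0,0],[0,0,0],[0,0,0],[0,0,0],[0,0,0],[0,0,0]],"xyz":[[5,-3,-20],[4,-2,-30],[0,0,-40],[0,0,-35],[0,0,-20],[0,0,-5],[0,0,0]],"fingers":[0.5,0.5,0.5,0.5,0.5,0.5,0.5]}'
python3 tgt.py .547 .109 .116 43 0
python3 - <<'E'
from h import *
from scipy.spatial.transform import Rotation as R
s=env.state();e=s["ee_pos"];z=R.from_rotvec(s["orientation"]).as_matrix()[:,2];t=e-.028*z
ims=[]
for c in("side","scene"):
    im=env.read_camera(c).copy();u=proj(c,t);print(rect(c,teal(im)>0,.116))
    cv2.circle(im,tuple(int(round(v)) for v in u),1,(0,0,255),-1)
    x0=int(np.clip(u[0]-50,0,520));y0=int(np.clip(u[1]-60,0,360));print(x0,y0)
    ims.append(cv2.convertScaleAbs(cv2.resize(im[y0:y0+120,x0:x0+120],(400,400),interpolation=0),alpha=1.5))
cv2.imwrite("pics/s8.png",np.hstack(ims))
E
```

```text
time: 12.45
ee_pos: [0.5486, 0.0968, 0.1149]
orientation: [-1.469, 0.638, -0.641]
wrist_force: [-0.4, -0.4, 0.1]
grip_width: 0.503
grip_force: 0.0
tip [528.2  77.7 114.8] shift [18.8 31.3  1.1] dr [-0.2  0.2 -0. ] q [-0.82  1.01  2.56  1.57  1.58 -0.43] t 12.45Traceback (most recent call last):
  File "<stdin>", line 6, in <module>
  File "h.py", line 10, in rect
    k=1+np.argmax(st[1:,4]);c=cv2.findContours((l==k).astype(np.uint8),0,1)[0][0][:,0]
        ~~~~~~~~~^^^^^^^^^^
    return _wrapfunc(a, 'argmax', axis=axis, out=out, **kwds)
    return bound(*args, **kwds)
ValueError: attempt to get argmax of an empty sequence
```

Teal is hidden in one view, probably by the arm. Retrying without the rectangle fit.

```bash
cat > look.py <<'E'
import sys
from h import *
from scipy.spatial.transform import Rotation as R
s=env.state();e=s["ee_pos"];z=R.from_rotvec(s["orientation"]).as_matrix()[:,2];t=e-.028*z
ims=[]
for c in("side","scene"):
    im=env.read_camera(c).copy();u=proj(c,t)
    try:print(c,"teal",rect(c,teal(im)>0,.116))
    except Exception:print(c,"no teal")
    cv2.circle(im,tuple(int(round(v)) for v in u),1,(0,0,255),-1)
    w=int(sys.argv[2]);x0=int(np.clip(u[0]-w/2,0,640-w));y0=int(np.clip(u[1]-w/2,0,480-w));print(c,x0,y0,u)
    ims.append(cv2.convertScaleAbs(cv2.resize(im[y0:y0+w,x0:x0+w],(400,400),interpolation=0),alpha=1.5))
cv2.imwrite(sys.argv[1],np.hstack(ims))
E
python3 look.py pics/s8.png 140
```

```text
side no teal
side 266 142 [336.1 212.9]
scene teal [571.4 127.   91.3  63.2   7. ]
scene 275 177 [345.9 247.5]
```

View pics/s8.png

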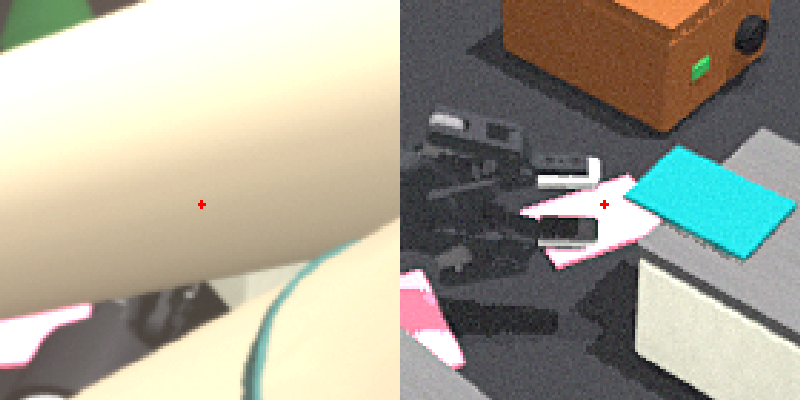

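Scene view: the marker lies midway between the finger tips (598,180)/(598,220), level with the plate. Moving in and gripping.

```bash
python3 -m crank '{"dr":[[0,0,0],[0,0,0],[0,0,0],[0,0,0],[0,0,0]],"xyz":[[4,7,-1],[6,11,-0.5],[5,9,0],[2,2,0],[0,0,0]],"fingers":[0.5,0.5,0.5,0.5,0.5]}'
python3 tgt.py .545 .107 .113 43 0
python3 -m crank '{"dr":[[0,0,0],[0,0,0],[0,0,0],[0,0,0],[0,0,0],[0,0,0]],"xyz":[[0,0,0],[0,0,0],[0,0,0],[0,0,0],[0,0,0],[0,0,0]],"fingers":[0.75,0.85,1,1,1,1]}' 40
python3 look.py pics/s9.png 140
```

```text
time: 13.02
ee_pos: [0.5644, 0.1283, 0.1168]
orientation: [-1.472, 0.633, -0.643]
wrist_force: [-0.8, 0.0, 0.2]
grip_width: 0.5
grip_force: 0.0
tip [544.  109.1 116.6] shift [ 1.  -2.2 -3.8] dr [-0.   0.4 -0.2] q [-0.7   1.01  2.56  1.67  1.62 -0.43] t 13.02
time: 13.52
ee_pos: [0.5648, 0.1269, 0.1146]
orientation: [-1.471, 0.637, -0.642]
wrist_force: [-0.9, 0.8, -1.4]
grip_width: 0.057
grip_force: 42.4
side teal [ 586.1 -175.5   10.     1.2    2.9]
side 267 130 [337.1 200.2]
scene teal [570.9 128.3  91.9  62.7   7. ]
scene 294 174 [364.  244.9]
```

View pics/s9.png

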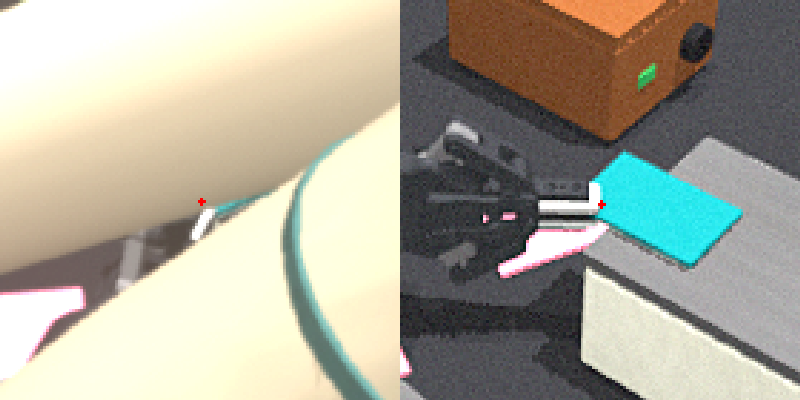

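The plate is gripped at its corner (grip width 0.057, 42 N). Lifting and rolling about the tool axis.

```bash
python3 -m crank '{"dr":[[0,0,0],[0,0,0],[0,0,0],[0,0,0],[0,0,0]],"xyz":[[0,0,8],[0,0,20],[0,0,30],[0,0,25],[0,0,0]],"fingers":[1,1,1,1,1]}' 60
python3 -m crank '{"dr":[[3,2.8,0],[5,4.7,0],[5,4.7,0],[5,4.7,0],[5,4.7,0],[5,4.7,0],[5,4.7,0],[5,4.7,0]],"xyz":[[0,0,0],[0,0,0],[0,0,0],[0,0,0],[0,0,0],[0,0,0],[0,0,0],[0,0,0]],"fingers":[1,1,1,1,1,1,1,1]}'
python3 tgt.py .545 .107 .195 43 180
python3 -m crank '{"dr":[[5,4.7,0],[5,4.7,0],[5,4.7,0],[5,4.7,0],[5,4.7,0],[5,4.7,0],[5,4.7,0],[5,4.7,0]],"xyz":[[0,0,0],[0,0,0],[0,0,0],[0,0,0],[0,0,0],[0,0,0],[0,0,0],[0,0,0]],"fingers":[1,1,1,1,1,1,1,1]}'
python3 tgt.py .545 .107 .195 43 180
python3 -m crank '{"dr":[[5,4.7,0],[5,4.7,0],[5,4.7,0],[5,4.7,0],[5,4.7,0],[3,2.8,0],[0,0,0]],"xyz":[[0,0,0],[0,0,0],[0,0,0],[0,0,0],[0,0,0],[0,0,0],[0,0,0]],"fingers":[1,1,1,1,1,1,1]}'
python3 tgt.py .545 .107 .195 43 180
```

```text
time: 14.03
ee_pos: [0.5633, 0.1287, 0.2029]
orientation: [-1.469, 0.63, -0.646]
wrist_force: [-0.1, 0.4, -0.5]
grip_width: 0.046
grip_force: 64.0
time: 14.7
ee_pos: [0.5646, 0.1274, 0.1971]
orientation: [-1.015, 1.199, 0.074]
wrist_force: [-0.3, -0.3, -1.3]
grip_width: 0.044
grip_force: 64.0
tip [544.1 108.3 197. ] shift [ 0.8 -1.3 -2.1] dr [93.3 87.   0.1] q [-0.71  0.73  2.55  1.69  1.59  0.77] t 14.7
time: 15.37
ee_pos: [0.5646, 0.1274, 0.197]
orientation: [-0.363, 1.595, 0.819]
wrist_force: [0.9, -0.8, -1.3]
grip_width: 0.048
grip_force: 64.0
tip [544.1 108.3 197.1] shift [ 0.9 -1.3 -2. ] dr [53.3 49.4 -0.2] q [-0.71  0.73  2.55  1.68  1.58  1.74] t 15.37
time: 15.95
ee_pos: [0.5647, 0.1273, 0.1971]
orientation: [0.187, 1.736, 1.317]
wrist_force: [-0.3, -0.1, -0.2]
grip_width: 0.049
grip_force: 64.0
tip [544.2 108.2 197.3] shift [ 0.8 -1.2 -2.1] dr [25.4 23.3 -0.3] q [-0.71  0.72  2.55  1.68  1.58  2.41] t 15.95
```

The roll is mostly done. Finishing it while lowering, because J6 gains room at lower height.

```bash
python3 -m crank '{"dr":[[5,4.7,0],[0,0,-3],[0,0,0],[0,0,0],[3,2.8,0],[5,4.7,0],[0,0,0]],"xyz":[[0,0,0],[0,10,0],[-2,10,-10],[0,0,-15],[0,0,-15],[0,0,-10],[0,0,0]],"fingers":[1,1,1,1,1,1,1]}'
python3 tgt.py .542 .1274 .15 40 180
python3 - <<'E'
from h import *
for c in("side","scene"):
    im=env.read_camera(c);h=cv2.cvtColor(im,cv2.COLOR_BGR2HSV)
    print(c,"teal px",int((teal(im)>0).sum()))
E
```

```text
time: 16.53
ee_pos: [0.5632, 0.1469, 0.1451]
orientation: [0.518, 1.743, 1.496]
wrist_force: [-0.4, -0.7, -1.0]
grip_width: 0.047
grip_force: 64.0
tip [541.9 128.8 145.6] shift [ 0.2 -1.5  4.9] dr [13.4 10.  -0.4] q [-0.64  0.94  2.64  1.78  1.65  2.42] t 16.53
side teal px 0
scene teal px 295
```

```bash
python3 -m crank '{"dr":[[5,3.7,0],[4.5,3.4,0],[0,0,0]],"xyz":[[0,-1,0],[0,0,0],[0,0,0]],"fingers":[1,1,1]}'
python3 tgt.py .542 .1274 .125 40 180
python3 -m crank '{"dr":[[0,0,0],[2,1.6,0],[2,1.5,0],[0,0,0]],"xyz":[[0,0,-8],[0,0,-7],[0,0,-5],[0,0,0]],"fingers":[1,1,1,1]}'
python3 tgt.py .542 .1274 .125 40 180
python3 - <<'E'
from h import *
im=env.read_camera("scene");h=cv2.cvtColor(im,cv2.COLOR_BGR2HSV)
print("teal",int((teal(im)>0).sum()))
w=cv2.inRange(h,(0,0,200),(180,40,255));m=np.zeros_like(w);m[190:300,320:430]=w[190:300,320:430]
print(rect("scene",m>0,.128),int((m>0).sum()))
E
```

```text
time: 16.88
ee_pos: [0.5628, 0.1462, 0.1485]
orientation: [0.703, 1.717, 1.646]
wrist_force: [0.2, 0.0, -0.8]
grip_width: 0.046
grip_force: 64.0
tip [541.4 128.  148.6] shift [  0.7  -0.8 -23.5] dr [ 3.9  3.2 -0.4] q [-0.65  0.95  2.64  1.77  1.66  2.61] t 16.88
time: 17.22
ee_pos: [0.563, 0.1461, 0.1273]
orientation: [0.788, 1.705, 1.708]
wrist_force: [0.0, -0.7, -0.2]
grip_width: 0.049
grip_force: 64.0
tip [541.7 127.9 127.2] shift [ 0.5 -0.7 -2.3] dr [-0.1  0.1 -0.4] q [-0.65  1.04  2.64  1.76  1.68  2.62] t 17.22
teal 276
[560.6 144.8 105.4  68.   76. ] 1113
```

```bash
python3 -m crank '{"dr":[[0,0,0],[0,0,0],[0,0,0]],"xyz":[[0,0,-5],[0,0,-3],[0,0,0]],"fingers":[1,1,1]}'
python3 -m crank '{"dr":[[0,0,0],[0,0,0]],"xyz":[[0,0,-2],[0,0,0]],"fingers":[1,1]}'
python3 -m crank '{"dr":[[0,0,0],[0,0,0]],"xyz":[[0,0,-2],[0,0,0]],"fingers":[1,1]}'
python3 tgt.py .542 .1274 .113 40 180
```

```text
time: 17.52
ee_pos: [0.5629, 0.1462, 0.1193]
orientation: [0.789, 1.705, 1.708]
wrist_force: [0.7, 0.9, -0.4]
grip_width: 0.046
grip_force: 64.0
time: 17.68
ee_pos: [0.5628, 0.1463, 0.1177]
orientation: [0.789, 1.705, 1.709]
wrist_force: [0.7, -0.7, 0.1]
grip_width: 0.044
grip_force: 64.0
time: 17.85
ee_pos: [0.5628, 0.1463, 0.1156]
orientation: [0.789, 1.705, 1.709]
wrist_force: [0.7, -0.1, -1.6]
grip_width: 0.047
grip_force: 64.0
tip [541.5 128.1 115.6] shift [ 0.6 -0.9 -2.6] dr [-0.1  0.  -0.4] q [-0.65  1.08  2.64  1.75  1.69  2.58] t 17.85
```

```bash
for i in 1; do :; done; python3 -m crank '{"dr":[[0,0,0],[0,0,0]],"xyz":[[0,0,-1],[0,0,0]],"fingers":[1,1]}'
python3 -m crank '{"dr":[[0,0,0],[0,0,0]],"xyz":[[0,0,-1],[0,0,0]],"fingers":[1,1]}'
python3 -m crank '{"dr":[[0,0,0],[0,0,0]],"xyz":[[0,0,-1],[0,0,0]],"fingers":[1,1]}'
```

```text
time: 18.02
ee_pos: [0.5628, 0.1463, 0.1148]
orientation: [0.789, 1.704, 1.709]
wrist_force: [0.2, 0.3, -1.3]
grip_width: 0.047
grip_force: 64.0
time: 18.18
ee_pos: [0.5628, 0.1463, 0.1138]
orientation: [0.789, 1.704, 1.709]
wrist_force: [0.7, 0.5, -0.9]
grip_width: 0.047
grip_force: 64.0
time: 18.35
ee_pos: [0.5627, 0.1463, 0.1131]
orientation: [0.789, 1.704, 1.71]
wrist_force: [0.4, -0.4, -1.1]
grip_width: 0.052
grip_force: 64.0
```

```bash
python3 -m crank '{"dr":[[0,0,0],[0,0,0]],"xyz":[[0,0,-1],[0,0,0]],"fingers":[1,1]}'
python3 -m crank '{"dr":[[0,0,0],[0,0,0]],"xyz":[[0,0,-1],[0,0,0]],"fingers":[1,1]}'
python3 -m crank '{"dr":[[0,0,0],[0,0,0]],"xyz":[[0,0,-1],[0,0,0]],"fingers":[1,1]}'
```

```text
time: 18.52
ee_pos: [0.5627, 0.1463, 0.113]
orientation: [0.788, 1.702, 1.711]
wrist_force: [-0.4, -0.3, 2.6]
grip_width: 0.047
grip_force: 63.9
time: 18.68
ee_pos: [0.5627, 0.1463, 0.1128]
orientation: [0.788, 1.7, 1.712]
wrist_force: [0.8, 0.0, 5.3]
grip_width: 0.047
grip_force: 63.9
time: 18.85
ee_pos: [0.5627, 0.1463, 0.1128]
orientation: [0.787, 1.698, 1.714]
wrist_force: [0.9, 0.2, 7.8]
grip_width: 0.05
grip_force: 63.8
```

Contact at z = 0.113. Relaxing the push, releasing and checking the plate numerically.

```bash
python3 -m crank '{"dr":[[0,0,0],[0,0,0],[0,0,0],[0,0,0],[0,0,0],[0,0,0]],"xyz":[[0,0,2.5],[0,0,0],[0,0,0],[0,0,0],[0,0,0],[0,0,0]],"fingers":[1,1,0.85,0.75,0.65,0.6]}' 20
cat > white.py <<'E'
from h import *
im=env.read_camera("scene");h=cv2.cvtColor(im,cv2.COLOR_BGR2HSV)
w=cv2.inRange(h,(0,0,200),(180,40,255));m=np.zeros_like(w);m[190:300,320:450]=w[190:300,320:450]
m=cv2.morphologyEx(m,cv2.MORPH_OPEN,np.ones((5,5)))
r=rect("scene",m>0,.116);d=r[:2]-2.4*np.array([1,.4])-[637,150];c,s=np.cos(np.radians(6.9)),np.sin(np.radians(6.9))
print(r,"block frame",(c*d[0]+s*d[1]).round(1),(-s*d[0]+c*d[1]).round(1),"px",int((m>0).sum()),"teal",int((teal(im)>0).sum()))
E
python3 white.py
```

```text
time: 19.35
ee_pos: [0.5628, 0.1463, 0.1119]
orientation: [0.79, 1.705, 1.709]
wrist_force: [0.2, 0.1, -0.7]
grip_width: 0.4
grip_force: 0.0
[567.4 149.3  89.4  60.1  76.3] block frame -71.7 7.0 px 1057 teal 299
```

White face up, lying flat and supported: centre x'=−72, y'=7, yaw 76°. It still overhangs, so I'll retreat, point the tool down and push it fully on. Simulating that reorientation first.

Run:
```python
from h import *
from kin import *
s=env.state();q=s["joint_pos"];M=R.from_rotvec(s["orientation"]);x=s["ee_pos"].copy();z=M.as_matrix()[:,2]
def run(n,dx,dr,name):
  global q,M,x
  for k in range(n):
    x=x+np.array(dx)/1000;M=R.from_rotvec(np.radians(dr))*M;qn,e=ik(x,M,q);j=np.abs(qn-q).max();q=qn
    print(name,k,q.round(2),round(e,3),round(j,2)) if (k==n-1 or e>.005 or j>.18) else None
run(4,-13*z,[0,0,0],"back")
run(5,[0,0,32],[0,0,0],"up")
run(13,[0,0,0],[-4.5,5.36,0],"pitch")
y=M.as_matrix()[:,1];print("tool y",y.round(2),"z",M.as_matrix()[:,2].round(2),x.round(3))
run(8,[0,0,0],[0,0,-6.7],"yaw");print(M.as_matrix()[:,1].round(2))
run(1,(np.array([.515,.160,.2])-x)*1000,[0,0,0],"pre");run(1,[0,0,-118],[0,0,0],"low")
```

```text
back 2 [-0.79  1.13  2.67  1.62  1.61  2.49] 0.009 0.05
back 3 [-0.84  1.13  2.67  1.57  1.58  2.48] 0.019 0.05
up 0 [-0.84  1.01  2.67  1.57  1.57  2.61] 0.022 0.13
up 1 [-0.84  0.93  2.67  1.56  1.6   2.67] 0.026 0.08
up 2 [-0.84  0.89  2.67  1.55  1.65  2.67] 0.08 0.05
up 3 [-0.83  0.86  2.67  1.55  1.71  2.67] 0.134 0.06
up 4 [-0.81  0.82  2.67  1.55  1.77  2.67] 0.189 0.06
pitch 0 [-0.82  0.77  2.67  1.57  1.73  2.67] 0.272 0.05
pitch 1 [-0.83  0.72  2.67  1.59  1.69  2.67] 0.354 0.05
pitch 2 [-0.84  0.66  2.67  1.61  1.65  2.67] 0.432 0.05
pitch 3 [-0.84  0.6   2.67  1.63  1.61  2.67] 0.507 0.06
pitch 4 [-0.83  0.54  2.67  1.66  1.56  2.67] 0.577 0.06
pitch 5 [-0.82  0.47  2.67  1.7   1.51  2.67] 0.638 0.07
pitch 6 [-0.8   0.38  2.67  1.76  1.44  2.67] 0.683 0.09
pitch 7 [ 0.1  -0.18  2.4   3.18  0.14  2.67] 0.541 1.42
pitch 8 [ 0.09 -0.17  2.4   3.14  0.14  2.67] 0.548 0.04
pitch 9 [ 0.09 -0.17  2.4   3.1   0.14  2.67] 0.558 0.04
pitch 10 [ 0.08 -0.17  2.4   3.07  0.14  2.67] 0.662 0.04
pitch 11 [ 0.07 -0.17  2.4   3.03  0.14  2.67] 0.767 0.04
pitch 12 [ 0.07 -0.17  2.4   2.98  0.14  2.67] 0.872 0.04
tool y [ 0.77  0.64 -0.02] z [-0.02 -0.   -1.  ] [0.523 0.113 0.272]
yaw 0 [ 0.18 -0.16  2.35  4.29  0.14  1.52] 0.876 1.31
yaw 1 [ 0.18 -0.16  2.35  4.29  0.14  1.64] 0.932 0.12
yaw 2 [ 0.18 -0.16  2.35  4.29  0.14  1.76] 0.976 0.12
yaw 3 [ 0.18 -0.16  2.35  4.29  0.14  1.88] 1.006 0.12
yaw 4 [ 0.18 -0.16  2.35  4.29  0.14  2.  ] 1.023 0.12
yaw 5 [ 0.18 -0.16  2.35  4.29  0.14  2.11] 1.026 0.12
yaw 6 [ 0.18 -0.16  2.35  4.29  0.14  2.23] 1.014 0.12
yaw 7 [ 0.18 -0.16  2.35  4.29  0.14  2.35] 0.989 0.12
[ 0.97 -0.24 -0.02]
pre 0 [ 0.27 -0.04  2.37  4.29  0.14  2.45] 0.847 0.12
low 0 [0.27 0.17 2.37 4.29 0.14 2.46] 0.661 0.21
```

Run:
```python
from h import *
from kin import *
s=env.state();Q=s["joint_pos"];M0=R.from_rotvec(s["orientation"]);X=s["ee_pos"].copy();z=M0.as_matrix()[:,2]
for A in(120,180,220,260):
 for P in(90,):
  q=Q;M=M0;x=X.copy();bad=0
  def run(n,dx,dr):
    global q,M,x,bad
    for k in range(n):
      x=x+np.array(dx)/1000;M=R.from_rotvec(np.radians(dr))*M;qn,e=ik(x,M,q);bad=max(bad,e,np.abs(qn-q).max()-.25);q=qn
  run(3,-12*z,[0]*3);b1=bad
  n=A//6;run(n,[0,0,110/n],-z*A/n);b2=bad
  run(13,[0,0,0],np.array([-z[1],z[0],0])*90/13)
  print(A,b1,b2,bad,q.round(2),"y",M.as_matrix()[:,1].round(2),"z",M.as_matrix()[:,2].round(2),x.round(3))
```

```text
120 0.006476744758218499 0.008903505848762145 0.46175949347123585 [-0.26  0.08  1.83  0.53  1.12  2.67] y [-0.94  0.34 -0.  ] z [ 0.  0. -1.] [0.535 0.123 0.222]
180 0.006476744758218499 0.008232803653954342 0.016761046314200057 [0.1  0.22 1.52 0.   1.4  2.54] y [-0.76 -0.65 -0.  ] z [ 0.  0. -1.] [0.535 0.123 0.222]
220 0.006476744758218499 0.009057141873302197 0.01676104631422559 [0.1  0.22 1.52 0.   1.4  1.84] y [-0.17 -0.99 -0.  ] z [ 0.  0. -1.] [0.535 0.123 0.222]
260 0.006476744758218499 0.009566901382774657 0.016761046314235972 [0.1  0.22 1.52 0.   1.4  1.14] y [ 0.5  -0.86 -0.  ] z [ 0.  0. -1.] [0.535 0.123 0.222]
```

```bash
python3 -m crank '{"dr":[[0,0,0],[0,0,0],[0,0,0],[0,0,0],[-5.3,-4.5,0],[-5.3,-4.5,0],[-5.3,-4.5,0],[-5.3,-4.5,0]],"xyz":[[-8,-7,0],[-10,-8,0],[-10,-8,0],[0,0,0],[0,0,10],[0,0,20],[0,0,25],[0,0,25]],"fingers":[0.6,0.6,0.6,0.6,0.6,0.6,0.6,0.6]}'
python3 tgt.py .52 .10 .2 40 180; python3 white.py
```

```text
time: 20.07
ee_pos: [0.5351, 0.1233, 0.1926]
orientation: [0.33, 1.722, 1.37]
wrist_force: [0.1, -0.2, 0.7]
grip_width: 0.398
grip_force: 0.0
tip [513.7 105.2 192.6] shift [ 6.4 -5.3  7.4] dr [21.2 18.  -0.4] q [-0.78  0.82  2.67  1.65  1.6   2.31] t 20.07
[567.7 149.2  89.2  59.   76.1] block frame -71.4 6.9 px 1080 teal 259
```

Plate undisturbed. Unrolling, then pointing down with the fingers shut.

```bash
python3 -m crank '{"dr":[[-5.3,-4.5,0],[-5.3,-4.5,0],[-5.3,-4.5,0],[-5.3,-4.5,0],[-5.3,-4.5,0],[-5.3,-4.5,0],[-5.3,-4.5,0],[-5.3,-4.5,0]],"xyz":[[0,0,10],[0,0,10],[0,0,10],[0,0,10],[0,0,0],[0,0,0],[0,0,0],[0,0,0]],"fingers":[1,1,1,1,1,1,1,1]}'
python3 -m crank '{"dr":[[-5.3,-4.5,0],[-5.3,-4.5,0],[-5.3,-4.5,0],[-5.3,-4.5,0],[-5.3,-4.5,0],[-5.3,-4.5,0],[-5.3,-4.5,0],[-5.3,-4.5,0]],"xyz":[[0,0,0],[0,0,0],[0,0,0],[0,0,0],[0,0,0],[0,0,0],[0,0,0],[0,0,0]],"fingers":[1,1,1,1,1,1,1,1]}'
python3 -m crank '{"dr":[[-5.3,-4.5,0],[-5.3,-4.5,0],[-5.3,-4.5,0],[-5.3,-4.5,0],[-5.3,-4.5,0],[-5.3,-4.5,0],[-5.3,-4.5,0],[-5.3,-4.5,0]],"xyz":[[0,0,0],[0,0,0],[0,0,0],[0,0,0],[0,0,0],[0,0,0],[0,0,0],[0,0,0]],"fingers":[1,1,1,1,1,1,1,1]}'
python3 -m crank '{"dr":[[-5.3,-4.5,0],[-5.3,-4.5,0],[-5.3,-4.5,0],[-5.3,-4.5,0],[-5.3,-4.5,0],[-5.3,-4.5,0],[-5.3,-4.5,0],[0,0,0]],"xyz":[[0,0,0],[0,0,0],[0,0,0],[0,0,0],[0,0,0],[0,0,0],[0,0,0],[0,0,0]],"fingers":[1,1,1,1,1,1,1,1]}'
python3 tgt.py .515 .105 .23 40 -60
```

```text
time: 20.78
ee_pos: [0.5347, 0.1239, 0.2327]
orientation: [-0.473, 1.537, 0.638]
wrist_force: [-0.3, 0.5, 0.4]
grip_width: -0.003
grip_force: 0.0
time: 21.45
ee_pos: [0.5347, 0.1239, 0.2325]
orientation: [-1.11, 1.116, -0.121]
wrist_force: [0.3, -1.4, -0.0]
grip_width: 0.0
grip_force: 0.0
time: 22.12
ee_pos: [0.5347, 0.1239, 0.2325]
orientation: [-1.567, 0.491, -0.876]
wrist_force: [-0.1, 0.0, 0.4]
grip_width: -0.0
grip_force: 0.0
time: 22.78
ee_pos: [0.5347, 0.1239, 0.2325]
orientation: [-1.785, -0.212, -1.5]
wrist_force: [-0.2, 0.1, 0.1]
grip_width: -0.0
grip_force: 0.0
tip [513.3 105.8 232.5] shift [ 1.8 -0.9 -2.5] dr [ 2.5  2.1 -0.2] q [-0.78  0.64  2.64  1.66  1.58 -1.25] t 22.78
```

```bash
python3 -m crank '{"dr":[[-4.5,5.4,0],[-4.5,5.4,0],[-4.5,5.4,0],[-4.5,5.4,0],[-4.5,5.4,0],[-4.5,5.4,0],[-4.5,5.4,0],[-4.5,5.4,0]],"xyz":[[0,0,0],[0,0,0],[0,0,0],[0,0,0],[0,0,0],[0,0,0],[0,0,0],[0,0,0]],"fingers":[1,1,1,1,1,1,1,1]}'
cat > down.py <<'E'
import sys
from h import *
from kin import *
# usage: down.py tipx tipy tipz yaw_of_tool_y(deg), tool straight down
t=np.array([float(v) for v in sys.argv[1:4]]);a=np.radians(float(sys.argv[4]));y=np.array([np.cos(a),np.sin(a),0]);z=np.array([0,0,-1.])
T=R.from_matrix(np.c_[np.cross(y,z),y,z]);s=env.state();M=R.from_rotvec(s["orientation"])
print("shift",((t+.028*z-s["ee_pos"])*1000).round(1),"dr",np.degrees((T*M.inv()).as_rotvec()).round(1),"y",M.as_matrix()[:,1].round(2),"z",M.as_matrix()[:,2].round(2),"q",s["joint_pos"].round(2),"t",round(s["time"],2))
E
python3 down.py .52 .16 .2 -13.7
```

```text
time: 23.45
ee_pos: [0.5268, 0.1366, 0.2231]
orientation: [-2.455, -0.307, -0.902]
wrist_force: [-0.5, 1.3, -1.1]
grip_width: 0.001
grip_force: 0.0
shift [ -6.8  23.4 -51.1] dr [-49.8  13.1  58. ] y [ 0.37 -0.85 -0.38] z [ 0.54  0.53 -0.65] q [-0.45 -0.01  2.17  1.06  0.95  0.23] t 23.45
```

```bash
python3 -m crank '{"dr":[[-4.9,5,0],[-4.9,5,0],[-4.9,5,0],[-4.9,5,0],[-4.9,5,0],[-4.9,5,0],[-4.9,5,0],[0,0,0]],"xyz":[[-3,3,0],[-3,3,0],[-3,3,0],[0,3,0],[0,3,0],[0,3,0],[0,3,0],[0,0,0]],"fingers":[1,1,1,1,1,1,1,1]}'
python3 down.py .512 .161 .2 -13.8
python3 -m crank '{"dr":[[0,0,7],[0,0,7],[0,0,7],[0,0,7],[0,0,7],[0,0,7],[0,0,0]],"xyz":[[0,0,0],[0,0,0],[0,0,0],[0,0,0],[0,0,0],[0,0,0],[0,0,0]],"fingers":[1,1,1,1,1,1,1]}'
python3 down.py .512 .161 .15 -13.8
```

```text
time: 24.12
ee_pos: [0.5211, 0.1621, 0.2193]
orientation: [-3.026, -0.391, -0.13]
wrist_force: [0.7, 0.6, -0.6]
grip_width: 0.004
grip_force: 0.0
shift [ -9.1  -1.1 -47.3] dr [-7.3  0.8 61.4] y [ 0.26 -0.96 -0.08] z [ 0.07  0.1  -0.99] q [0.11 0.16 1.61 0.09 1.28 1.4 ] t 24.12
time: 24.7
ee_pos: [0.5171, 0.1577, 0.218]
orientation: [-2.665, -1.434, -0.07]
wrist_force: [-0.6, 0.4, -0.6]
grip_width: 0.001
grip_force: 0.0
shift [ -5.1   3.3 -96. ] dr [-6.8 -2.  19.6] y [ 0.83 -0.55 -0.08] z [-0.01  0.12 -0.99] q [0.08 0.2  1.56 0.13 1.38 0.63] t 24.7
```

```bash
python3 -m crank '{"dr":[[-2.3,-0.7,6.5],[-2.3,-0.7,6.5],[-2.2,-0.6,6.5],[0,0,0],[0,0,0],[0,0,0],[0,0,0]],"xyz":[[-2,1,0],[-2,1,-20],[-1,1,-30],[0,0,-30],[0,0,-20],[0,0,0],[0,0,0]],"fingers":[1,1,1,1,1,1,1]}'
python3 down.py .512 .161 .111 -13.8; python3 white.py
```

```text
time: 25.28
ee_pos: [0.5112, 0.1605, 0.1181]
orientation: [-2.476, -1.933, -0.001]
wrist_force: [0.7, -0.5, 0.3]
grip_width: -0.001
grip_force: 0.0
shift [  0.8   0.5 -35.1] dr [-0.   0.   0.2] y [ 0.97 -0.24 -0.  ] z [ 0.  0. -1.] q [0.17 0.28 1.72 0.   1.15 0.42] t 25.28
[567.8 149.5  87.9  58.8  76.4] block frame -71.3 7.2 px 981 teal 263
```

```bash
python3 -m crank '{"dr":[[0,0,0],[0,0,0],[0,0,0],[0,0,0],[0,0,0],[0,0,0]],"xyz":[[0,0,-12],[0,0,-14],[0,0,-8],[0,0,-1],[0,0,0],[0,0,0]],"fingers":[1,1,1,1,1,1]}'
python3 -m crank '{"dr":[[0,0,0],[0,0,0],[0,0,0],[0,0,0],[0,0,0],[0,0,0],[0,0,0],[0,0,0]],"xyz":[[5,-1,0],[6,-1.4,0],[6,-1.4,0],[6,-1,0],[7,-1.2,0],[7,-1.2,0],[5,-1,0],[0,0,0]],"fingers":[1,1,1,1,1,1,1,1]}'
python3 white.py; python3 down.py .57 .15 .111 -13.8
```

```text
time: 25.83
ee_pos: [0.5137, 0.1607, 0.085]
orientation: [2.472, 1.935, 0.008]
wrist_force: [-0.7, -0.3, -0.2]
grip_width: 0.0
grip_force: 0.0
time: 26.5
ee_pos: [0.5562, 0.1523, 0.0843]
orientation: [2.472, 1.936, 0.006]
wrist_force: [-1.1, 0.1, 3.6]
grip_width: -0.001
grip_force: 1.7
[577.3 168.2  49.6  44.9 -15.6] block frame -59.6 24.6 px 408 teal 256
shift [13.8 -2.3 -1.3] dr [-0.1  0.3  0.1] y [ 0.97 -0.24  0.  ] z [ 0.  0. -1.] q [0.15 0.36 1.68 0.   1.09 0.39] t 26.55
```

Run:
```python
from h import *
im=env.read_camera("scene");h=cv2.cvtColor(im,cv2.COLOR_BGR2HSV)
for T in(185,165,150,135):
    w=cv2.inRange(h,(0,0,T),(180,45,255));m=np.zeros_like(w);m[200:275,330:440]=w[200:275,330:440]
    m=cv2.morphologyEx(m,cv2.MORPH_OPEN,np.ones((3,3)));print(T,rect("scene",m>0,.116),int((m>0).sum()))
for v in range(206,282,4):print(v,"".join("%4d"%h[v,u,2] for u in range(336,440,4)))
im=env.read_camera("side");h=cv2.cvtColor(im,cv2.COLOR_BGR2HSV)
print(proj("side",[.57,.15,.116]))
for v in range(150,225,4):print(v,"".join("%4d"%h[v,u,2] for u in range(300,400,4)))
```

```text
185 [576.9 168.4  50.3  46.7 -13.2] 470
165 [576.9 168.4  50.3  46.7 -13.2] 480
150 [568.5 149.1  89.3  57.5  75.8] 848
135 [568.8 149.1  89.6  58.8  74.4] 906
206   63  60  61  64  68  69  65  69  78  39  25  33  27  23  29  18  26  68 113  45  47  49  49  45  41  50
210   21  20  62  64  66  70  68  68  77  76  28  33  20  32  20  24  22  45 111  66  45  47  41  56  52  42
214   21  30  14  19  62  66  68  71  74  71  80  28  25  28  30  28  74  48  75 131  56  52  54  51  53  49
218   49  50  28  29  29  22  67  64  72  72  34  36  30  28  33  30  30  33  56  77  41  52  48  50  53  45
222   46  49  46  39  28  27  24  24  73  46  44  33  33  26  22  32  25  18  33  43  48  51  49  48  46  51
226   40  49  48  46  52  53  52  52  45  50  45  43  93  25  28   5 196 106  88  59  48  45  46  52  48  51
230   45  41  40  53  43  41  51  48  49  42  40  68  92  16  27 255 244 244 135  85  87  74  43  46  46  49
234   43  45  36  41  45  50  57  47  37 123 157 100 101  26  25 251 244 245 245 151  82  86  82  65  46  51
238   44  40  43  35 112  41  50 164 158 159 157 152 101  65 249 245
[... 2439 characters left out ...]
26 225 225 228 255 255 248 208 154 145 147 145 143 143 143 143 108  78
202   77  77  77 129 174 176 147 161 125 115 101 100 117 131 142 145 145 145 144 144 140  88  81 122 197
206   77  78  79 125 175 178 176 176 175 178 187  79 142 147 146 145 144 144 135  83  82 156 202 195 193
210   78  78  73 119 176 176 176 176 178 176 175 188  79 139 144 143 111  82  96 195 201 193 194 191 191
214   75  74  74  77 174 175 176 177 175 174 176 175 190  79  92  83 112 205 200 194 195 192 195 189 192
218   76  75  75  64  69 175 176 175 174 174 174 178 177 187 152 216 195 195 196 193 194 192 193 190 190
222   79  79  65  63  63  75 173 174 174 174 177 176 176 178 196 193 196 194 196 193 194 192 191 189 188
```

The finger rode up on top of the plate (force +3.6 N, plate unmoved), so the tip is at reported z + 31.7 mm. Lifting, backing out, going lower and retrying.

```bash
python3 -m crank '{"dr":[[0,0,0],[0,0,0],[0,0,0],[0,0,0],[0,0,0],[0,0,0],[0,0,0],[0,0,0]],"xyz":[[0,0,8],[-14,3,2],[-15,3,0],[-13,2.5,0],[0,0,-7],[0,0,-6],[0,0,0],[0,0,0]],"fingers":[1,1,1,1,1,1,1,1]}'
python3 down.py .514 .1605 .108 -13.8
```

```text
time: 27.32
ee_pos: [0.5132, 0.1607, 0.0802]
orientation: [2.472, 1.937, 0.004]
wrist_force: [0.6, -0.7, -1.0]
grip_width: 0.0
grip_force: 0.0
shift [ 0.8 -0.2 -0.2] dr [-0.   0.2  0.1] y [ 0.97 -0.24  0.  ] z [ 0.  0. -1.] q [0.17 0.31 1.77 0.   1.06 0.42] t 27.32
```

```bash
sed -i 's/(0,0,200)/(0,0,148)/; s/m\[190:300,320:450\]=w\[190:300,320:450\]/m[200:275,330:450]=w[200:275,330:450]/; s/np.ones((5,5))/np.ones((3,3))/' white.py
python3 -m crank '{"dr":[[0,0,0],[0,0,0],[0,0,0],[0,0,0],[0,0,0],[0,0,0]],"xyz":[[5,-1,0],[6,-1.4,0],[6,-1.4,0],[6,-1,0],[5,-1,0],[0,0,0]],"fingers":[1,1,1,1,1,1]}'
python3 white.py
```

```text
time: 27.82
ee_pos: [0.5427, 0.1548, 0.081]
orientation: [2.472, 1.935, 0.007]
wrist_force: [0.4, 0.4, -0.2]
grip_width: 0.007
grip_force: 0.0
[581.4 146.4  89.4  59.9  76.3] block frame -58.1 2.4 px 1100 teal 262
```

```bash
python3 -m crank '{"dr":[[0,0,0],[0,0,0],[0,0,0],[0,0,0],[0,0,0],[0,0,0],[0,0,0],[0,0,0]],"xyz":[[5,-0.5,0],[6,-0.5,0],[6,-0.5,0],[6,-0.5,0],[6,-0.5,0],[6,-0.5,0],[4,0,0],[0,0,0]],"fingers":[1,1,1,1,1,1,1,1]}'
python3 white.py
```

```text
time: 28.53
ee_pos: [0.5813, 0.152, 0.0809]
orientation: [2.472, 1.936, 0.007]
wrist_force: [0.4, -0.0, -0.6]
grip_width: -0.002
grip_force: 0.0
[620.2 143.6  89.6  59.8  76.7] block frame -19.9 -5.0 px 1186 teal 280
```

Plate centre is at x'=−20, y'=−5, well inside the top. Backing off, lifting, then verifying in both cameras.

```bash
python3 -m crank '{"dr":[[0,0,0],[0,0,0],[0,0,0],[0,0,0],[0,0,0],[0,0,0],[0,0,0],[0,0,0]],"xyz":[[-6,1,0],[-6,1,5],[0,0,25],[-10,0,35],[-30,0,20],[-30,0,10],[-10,0,0],[0,0,0]],"fingers":[1,1,1,1,1,1,1,1]}'
python3 white.py
python3 - <<'E'
from h import *
im=env.read_camera("side");h=cv2.cvtColor(im,cv2.COLOR_BGR2HSV)
w=cv2.inRange(h,(0,0,190),(180,45,255));m=np.zeros_like(w);m[150:200,330:415]=w[150:200,330:415]
print("side",rect("side",m>0,.116),[ (round(r["conf"],2),r["rect"]) for r in env.regions_of("side","coated_plate")])
E
```

```text
time: 29.25
ee_pos: [0.4847, 0.1543, 0.1772]
orientation: [2.471, 1.938, 0.006]
wrist_force: [-1.3, 0.6, -0.0]
grip_width: -0.002
grip_force: 0.0
[619.9 143.6  89.4  59.8  76. ] block frame -20.2 -5.0 px 1230 teal 253
side [616.3 141.5  92.2  60.5  76.3] [(0.78, [407.6, 276.5, 489.0, 334.1])]
```

```bash
python3 -c "
from cell import env
print(env.hand_in())"
```

```text
the job is handed in; nothing more can be done
None
```

The teal plate was flipped and now lies white side up, flat and fully on top of its own block. The other plate was left where it was, and the job was handed in at about 29 s.

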